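# Unload the drying bar and kit the spacer blocks

## Robot

A 6-joint arm with a two-finger parallel gripper is mounted at the origin on a cart in front of the work surface, level with it; the furniture and walls round the work are solid. World frame = base frame: x ahead of the robot, y to its left, z up, the work surface at z = 0. Lengths are in m, angles in rad, forces in N, time in s.
With the tool pointing down it reaches from about 0.35 to 0.975 m from the base axis. Payload 4.9 kg.
Tool frame: the origin (TCP) lies between the finger pads; the fingertips stand 25 mm ahead of it and the grasp point (between the pads) lies 6 mm ahead of it; z points along the fingers, y is the line along which they close (so a half turn about z gives the same grasp; the last joint's range is limited). The gripper opens to 85 mm and grips with 20 to 120 N. Pads are 22 mm wide; open, the fingers measure 114 mm over their backs; the gripper's body (76 mm by 85 mm) begins 54 mm behind the grasp point. The pads swing forward as they close: fully open they stand 13 mm farther back than shut.
Start: joints at [1.129, 0.053, 1.613, -0, 1.476, -0.119], TCP at [0.198, 0.593, 0.224] pointing down, gripper open.
Joint ranges: [-3.01, 3.01], [-1.01, 2.22], [0.06, 2.58], [-1.02, 4.17], [0.09, 2.62], [-3.14, 3.14]. Speed limits (rad/s): [2.57, 2.57, 3.14, 3.14, 3.14, 3.14].

## Interface

Orientations are given as a unit quaternion [w, x, y, z].
In Python, from plant import manip gives the robot as it stands.
- The arm moves only by the shell command python3 -m inch 'ROWS'. ROWS is JSON, a list of rows, each a list of 3 entries, a list of its own where there are three numbers: the shift along the tool's x, y, z in m, then the turn, a rotation vector about the tool's x, y, z in rad, then the opening, from 0 (shut) to 1 (fully open). A call has 1 to 8 rows; each row shifts and turns the commanded pose from where the row before left it, along the tool's axes as they then stand; what a row does not reach is not made up. A row lasts 1/10 s, in which the tool goes at most 50 mm and 8.59 degrees, less where a joint would pass 70% of its speed; a pose out of reach is approached as far as the arm can. A call with a gripper value outside its range is refused whole. The fingers move at their own pace and stop on an object; the grip force is fixed at half the most. Time passes only in rows, so rows that do not move let the fingers close. It gives the time, the measured TCP pose, the force, the opening and the grip force at its end, in the units of the state.
- manip.state(): the state, without advancing time (a new reading comes with each control period).
- manip.grab_frame(name): name is "side" or "top"; returns (picture, depth): 384x512x3 uint8, red, green, blue; 384x512 float32, m along the optical axis (not along the pixel's ray), 0 where there is no reading.
- manip.camera_params(name): a dict with "camera_matrix" (3x3 intrinsics, pixels), "k1" (the pictures are not rectified: a ray, as slopes to the right and down, at radius r is drawn at 1 + k1 r^2 times it, then the intrinsics apply), "rvec" (rotation vector, rad) and "tvec" (3), from world to camera coordinates, as OpenCV has them. Camera axes: x right, y down, z forward; pixel columns grow to the right and rows downward; lengths in m; the calibration is good to about 2 mm. A picture is of the moment at which its call begins. camera_params takes no time and is no camera call.
- manip.job_done(): hands the job in; it is judged then, once.
Trained networks look in the newest picture that a camera, given by its name, has taken for a name from the list of things; names that differ only in an ending like _2 or _b are one class to them, and where a whole thing is asked for, a point or a joint stands for the part that bears it (a point fixed in the world has none). Each returns a list of dicts, best first, with "score" (0 to 1); they miss things now and then, are a little off and sometimes report something else, mostly with a low value. They report only what shows in the picture. A call takes as long as a camera call. They do not tell look-alikes from the thing itself.
- manip.look_for(camera, label): "point" ([x, y, z] in m, in world coordinates, good to about 4 mm: the middle of the surface that is visible of it).
The state is a dict: "time": time; "joint_pos": joint angles; "joint_vel": joint speeds; "joint_efforts": joint torques, N m; "tool_pos": TCP position; "tool_rot": TCP orientation; "contact_force": force on the tool from outside, world axes, zero at the start; "ft_torque": the same for the moment, N m; "gripper_width": opening from 0.0 (shut) to 1.0 (fully open); "grasp_force": force on a finger pad.
Only numpy, scipy, OpenCV 4.12 (cv2) and the standard library are available. Lean on these libraries where they do the work, as an engineer would, in place of code of your own. Each camera call takes 0.05 s, during which the arm holds its last target. There are 200 camera calls.

## Task

The washed spacer blocks of the filter stack are dry: slide the stop collar off the free end of the drying bar and lay it in the steel parts tray first, then slide every block off the bar and lay it in a pocket of the grey kit nest, one block to a pocket. The blocks look alike from both ends but one end is stepped slightly smaller; feel which end it is and turn the block end for end where needed, so that each lies with its stepped end in the narrow end of its pocket, fully down on the floor, level and square.

Things in the scene. Friction and masses are not known exactly. Their poses are not given: they have to be found in the camera images.
- block_1: White spacer block, 60 mm long, 22 mm bore right through its length, 0.14 kg. Square section: 44 x 44 mm over 45 mm, but 38 x 38 mm (a 3 mm step on every side) over the last 15 mm at ONE end. Origin: mid length, on the bore's axis; x axis along the bore, pointing to the stepped end on some blocks and to the plain end on others, so it does not tell. None if absent.
- block_2: Same make of block as block_1, same frame; the stepped end must be felt or seen. Hung on the bar, a block's bore axis is about 4 mm below the bar's axis. None if absent.
- block_3: Same make of block as block_1, same frame; None if absent.
- block_4: Same make of block as block_1, same frame; None if absent.
- collar: Aluminium stop collar: a square split clamp block 46 x 46 mm, 24 mm thick, 18 mm bore through the thickness, 0.11 kg. Its clamp screw is already slack, so it slides freely. Origin: centre of the bore at mid thickness; x axis along the bore. It starts on the bar just inside the free end, outside the blocks.
- stand: Drying bar, fixed: a foot plate, an 18 mm upright and a clamp head 34 mm wide (top 168 mm up) that carries one level steel rod, 14 mm in diameter, axis 150 mm above the bench. Origin: on the bench under the upright; x axis along the rod. The rod leaves the head at x = 17 mm and ends free at x = 247 mm; parts come off over that end only.
- bar_end (a point): Centre of the rod's free end; x axis along the rod, outwards. Keep clear while moving: the head of the tall filter column behind the bar is 0.32 to 0.41 m up and its near edge lies at x = 0.53 m, for y from -0.11 to 0.11 m, so pass in front of it; the pumps left and right of the bar are up to 0.21 m high.
- nest: Grey kit nest, fixed, 96 x 226 x 20 mm (x, y, z), three pockets side by side along y, 74 mm apart, 12 mm deep with 2 mm lead-in edges. Each is 63 mm long (x) and 46.8 mm wide, but its last 16 mm at the +x end are only 40.8 mm wide: a block goes down only with its stepped end to +x, else it sits proud. Origin: centre of the underside.
- pocket_1 (a point): Floor centre of the pocket towards the nest's -y, 8 mm above the bench, 12 mm below the nest's top; x axis towards the pocket's narrow end, z up. A seated block lies level with its origin 22 mm above this point.
- pocket_2 (a point): The same for the middle pocket.
- pocket_3 (a point): The same for the pocket towards the nest's +y.
- tray: Loose steel parts tray, open on top, 112 x 84 mm (x, y) and 18 mm high, walls and floor 3 mm, 0.25 kg. Origin: centre of its underside; z up.
There are look-alikes about, which are no part of the job. What is shaped like the block_2 but green is not meant. What is shaped like the block_4 but orange is not meant.

How it is judged:
By the outcome, as a careful person would: the job done as asked, in the order asked, and still so for the second after the job is handed in, with the robot touching nothing.
Of block_1, block_2, block_3, block_4 only 2 to 3 are there at a start; the rules pass over those that are not, and their reading is None.
At some moment in a run one of tray may be knocked a few centimetres aside while the robot is not near it.
Once in a run the grip may slacken for a moment while it holds something.
It also fails if it takes over 210 s, if anything falls off the work surface, if the arm or the gripper's body presses on something with over 40 N, if the wrist force passes 120 N, or if a joint passes its speed limit or range.

## Working session

There is one attempt and no reset: what is moved stays moved. The work goes in short steps, Python scripts to look and compute and a shell command to move; the robot and the scene stay as the last step left them, time stands still between calls to the robot, and variables do not carry over. Pictures are saved under pics/ and viewed, at most 14 in all, crops included, and the job is handed in when it is done.

```bash
ls; mkdir -p pics; cat > h.py <<'E'
import numpy as np, cv2
from plant import manip
from scipy.spatial.transform import Rotation as R
def cam(n):
    c=manip.camera_params(n); K=np.array(c["camera_matrix"]); Rm=cv2.Rodrigues(np.array(c["rvec"],float))[0]
    return K,float(c["k1"]),Rm,np.array(c["tvec"],float).ravel()
def cloud(n,depth):
    K,k1,Rm,t=cam(n); h,w=depth.shape
    u,v=np.meshgrid(np.arange(w),np.arange(h))
    p=cv2.undistortPoints(np.stack([u,v],-1).reshape(-1,1,2).astype(np.float64),K,np.array([k1,0,0,0])).reshape(h,w,2)
    P=np.dstack([p[...,0]*depth,p[...,1]*depth,depth])
    W=(P-t)@Rm
    W[depth<=0]=np.nan
    return W
def grab(n,save=None):
    im,d=manip.grab_frame(n)
    if save: cv2.imwrite("pics/"+save,im[...,::-1])
    return im,d,cloud(n,d)
def st():
    s=manip.state(); print({k:np.round(s[k],3).tolist() for k in ("time","tool_pos","tool_rot","joint_pos","contact_force","gripper_width","grasp_force")})
E
python3 - <<'E'
from h import *
for n in("side","top"):
    im,d,W=grab(n,n+"0.png"); np.save(n+"W.npy",W); np.save(n+"I.npy",im)
    K,k1,Rm,t=cam(n); print(n,-Rm.T@t,Rm[2],K[0,0])
    for l in("block_1","collar","stand","nest","tray","bar_end","pocket_1"):
        print(l,[(round(q["score"],2),np.round(q["point"],3).tolist()) for q in manip.look_for(n,l)])
st()
E
```

```text
pics
side [ 0.07579751 -1.09797631  1.06672993] [ 0.35184917  0.70388962 -0.61704259] 435.81866457304693
block_1 [(0.8, [0.426, -0.04, 0.167]), (0.76, [0.813, 0.02, 0.031]), (0.6, [0.418, 0.02, 0.168]), (0.57, [0.702, 0.166, 0.021]), (0.53, [0.437, -0.111, 0.168])]
collar [(0.76, [0.447, -0.158, 0.158])]
stand [(0.62, [0.42, 0.068, 0.027])]
nest [(0.86, [0.575, -0.348, 0.018])]
tray []
bar_end [(0.9, [0.419, 0.073, 0.024]), (0.41, [0.576, -0.348, 0.022])]
pocket_1 [(0.6, [0.579, -0.352, 0.021])]
top [ 0.44265885 -0.01987382  1.5043241 ] [ 0.12297535  0.00599928 -0.99239159] 456.81957361396303
block_1 [(0.84, [0.44, -0.037, 0.168]), (0.77, [0.452, -0.105, 0.168]), (0.69, [0.431, 0.026, 0.171]), (0.65, [0.719, 0.177, 0.044])]
collar [(0.44, [0.451, -0.153, 0.171])]
stand [(0.83, [0.431, 0.081, 0.02])]
nest [(0.67, [0.566, -0.358, 0.022]), (0.5, [0.429, 0.025, 0.17])]
tray [(0.68, [0.493, 0.412, 0.003])]
bar_end [(0.73, [0.431, 0.079, 0.014])]
pocket_1 [(0.6, [0.569, -0.359, 0.02]), (0.2, [0.437, -0.038, 0.167])]
{'time': 0.8, 'tool_pos': [0.198, 0.593, 0.224], 'tool_rot': [0.0, 0.161, 0.987, 0.0], 'joint_pos': [1.129, 0.053, 1.613, -0.0, 1.476, -0.119], 'contact_force': [-0.383, 1.497, 0.726], 'gripper_width': 0.998, 'grasp_force': 0.0}
```

View pics/top0.png

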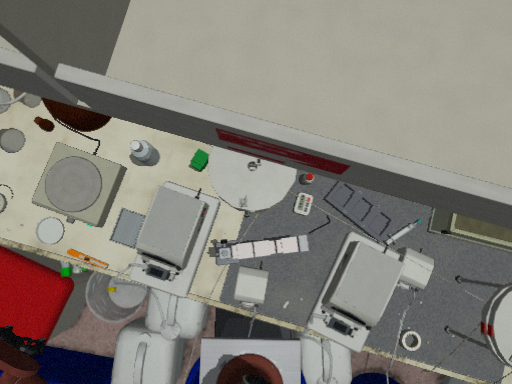

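View pics/side0.png

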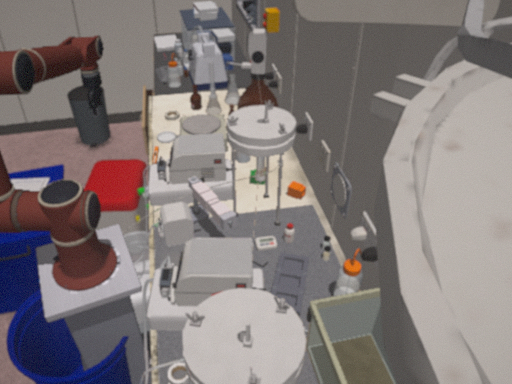

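```bash
python3 - <<'E'
from h import *
im=np.load("topI.npy"); 
a=cv2.resize(im[225:275,200:320],None,fx=6.5,fy=6.5,interpolation=cv2.INTER_CUBIC)
b=cv2.resize(im[170:245,315:405],None,fx=3.5,fy=3.5,interpolation=cv2.INTER_CUBIC)
c=cv2.resize(im[195:260,95:165],None,fx=3.5,fy=3.5,interpolation=cv2.INTER_CUBIC)
o=np.zeros((600,790,3),np.uint8); o[:a.shape[0],:a.shape[1]]=a; o[330:330+b.shape[0],:b.shape[1]]=b; o[330:330+c.shape[0],400:400+c.shape[1]]=c
cv2.imwrite("pics/crop1.png",o[...,::-1])
W=np.load("topW.npy")
# bar pieces: top faces
sel=W[225:275,200:325]; P=sel.reshape(-1,3); P=P[(P[:,2]>0.135)&(P[:,2]<0.2)]
print(len(P)); C=P[:,:2].mean(0); u,s,vt=np.linalg.svd(P[:,:2]-C); d=vt[0]; d=d if d[1]<0 else -d; print(C,d,np.degrees(np.arctan2(d[0],-d[1])))
n=np.array([-d[1],d[0]])
S=(P[:,:2]-C)@d; N=(P[:,:2]-C)@n
for k in np.arange(-0.14,0.16,0.003):
    m=(S>=k)&(S<k+.003)
    if m.any(): print(round(k,3),m.sum(),np.round([np.median(P[m,2]),np.percentile(P[m,2],90),N[m].min(),N[m].max()],4))
E
```

```text
1328
[ 0.44026065 -0.03484689] [ 0.11273884 -0.99362465] 6.473222003932626
-0.14 3 [ 0.1479  0.1495 -0.0096 -0.0039]
-0.137 4 [ 0.146   0.1491 -0.0099 -0.0012]
-0.134 3 [ 0.1493  0.1514 -0.0073 -0.0015]
-0.131 11 [ 0.168   0.1719 -0.0189  0.0072]
-0.128 11 [ 0.1674  0.1699 -0.0192  0.0098]
-0.125 14 [ 0.1668  0.1698 -0.0193  0.0327]
-0.122 16 [ 0.1676  0.1731 -0.0196  0.0324]
-0.119 19 [ 0.1668  0.1705 -0.0199  0.032 ]
-0.116 19 [ 0.1637  0.1738 -0.0174  0.0348]
-0.113 22 [ 0.1674  0.1725 -0.0204  0.0345]
-0.11 14 [ 0.1673  0.1728 -0.0207  0.0343]
-0.107 16 [ 0.1678  0.1707 -0.0182  0.034 ]
-0.104 12 [ 0.1686  0.1698 -0.0184  0.0104]
-0.101 12 [ 0.1687  0.1712 -0.0187  0.0101]
-0.098 8 [ 0.1607  0.1647 -0.0191  0.001 ]
-0.095 8 [ 0.1584  0.1656 -0.0109  0.0122]
-0.092 13 [ 0.1641  0.1655 -0.0228  0.0119]
-0.089 13 [ 0.1664  0.1693 -0.0229  0.0117]
-0.086 15 [ 0.1667  0.1697 -0.0204  0.0145]
-0.083 14 [ 0.1654  0.1709 -0.0207  0.014 ]
-0.08 12 [ 0.1649  0.1688 -0.0209  0.0137]
-0.077 18 [ 0.1665  0.1716 -0.0241  0.0165]
-0.074 17 [ 0.1664  0.1701 -0.0243  0.022 ]
-0.071 17 [ 0.1679  0
[... 2250 characters left out ...]
0.1717 -0.0192  0.0211]
0.088 15 [ 0.1677  0.1732 -0.0195  0.0209]
0.091 15 [ 0.1682  0.1708 -0.0197  0.0206]
0.094 15 [ 0.1677  0.1717 -0.0201  0.0203]
0.097 18 [ 0.1688  0.171  -0.0206  0.0229]
0.1 4 [ 0.1663  0.1686 -0.0177  0.0083]
0.103 8 [ 0.1532  0.1571 -0.0006  0.0225]
0.106 28 [ 0.1684  0.1756 -0.0214  0.0221]
0.109 16 [ 0.1709  0.175  -0.0216  0.0218]
0.112 17 [ 0.1708  0.1752 -0.0191  0.0216]
0.115 17 [ 0.1718  0.1739 -0.0193  0.024 ]
0.118 15 [ 0.17    0.1728 -0.0196  0.0238]
0.121 17 [ 0.1726  0.174  -0.0199  0.0236]
0.124 19 [ 0.1712  0.1729 -0.0201  0.0232]
0.127 15 [ 0.1712  0.1754 -0.0205  0.023 ]
0.13 5 [ 0.16    0.1672 -0.0091  0.0053]
0.133 2 [0.1568 0.1572 0.0024 0.0082]
```

View pics/crop1.png

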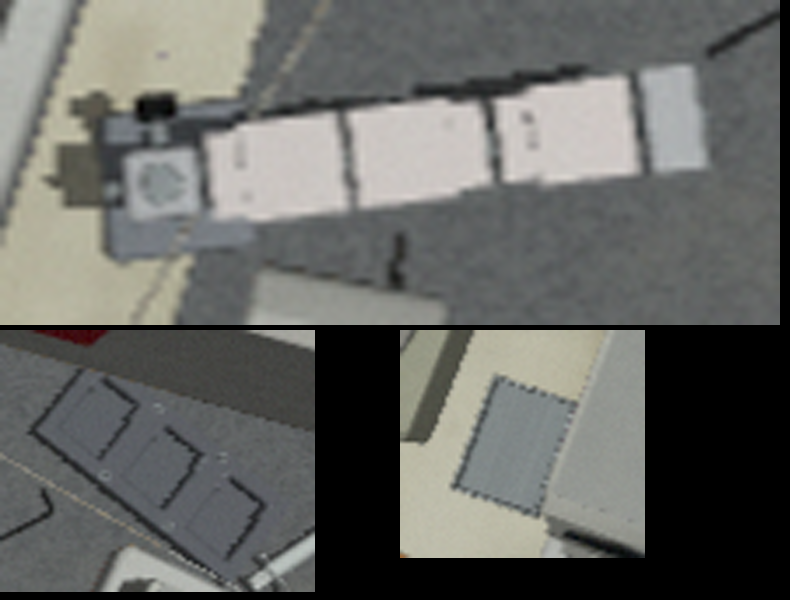

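```bash
cat > fit.py <<'E'
from h import *
def ortho(n,im,c,yaw,hx,hy,z,sc):
    # picture: row up = local +x, col right = local -y
    K,k1,Rm,t=cam(n)
    X,Y=np.meshgrid(np.arange(hx,-hx,-1/sc),np.arange(hy,-hy,-1/sc),indexing="ij")
    co,si=np.cos(yaw),np.sin(yaw)
    P=np.stack([c[0]+co*X-si*Y,c[1]+si*X+co*Y,np.full_like(X,z)],-1).reshape(-1,3)
    p=cv2.projectPoints(P,Rm,t,K,np.array([k1,0,0,0]))[0].reshape(*X.shape,2).astype(np.float32)
    return cv2.remap(im,p[...,0],p[...,1],cv2.INTER_CUBIC),p
E
python3 - <<'E'
from fit import *
W=np.load("topW.npy"); im=np.load("topI.npy")
for nm,c0,zl,zh,r in(("nest",(0.567,-0.358),.0155,.03,.16),("tray",(.493,.412),.0095,.024,.09)):
    P=W.reshape(-1,3); P=P[(np.hypot(P[:,0]-c0[0],P[:,1]-c0[1])<r)&(P[:,2]>zl)&(P[:,2]<zh)]
    print(nm,len(P),cv2.minAreaRect((P[:,:2]*1000).astype(np.float32)), np.median(P[:,2]))
o=[]
a,p=ortho("top",im,(0.567,-0.358),np.radians(-38),.08,.14,.02,2500)
Wz=cv2.remap(W[...,2].astype(np.float32),p[...,0],p[...,1],cv2.INTER_LINEAR)
g=np.clip((Wz-.0)/.03*255,0,255).astype(np.uint8)
b=cv2.merge([g,g,g])
c,_=ortho("top",im,(0.493,0.412),0,.09,.09,.018,1500)
out=np.zeros((600,800,3),np.uint8)
a=cv2.resize(a,(500,286));b=cv2.resize(b,(500,286));out[:286,:500]=a;out[300:586,:500]=b;c=cv2.resize(c,(280,280));out[:280,510:790]=c
cv2.imwrite("pics/ortho1.png",out[...,::-1])
E
```

```text
nest 1248 ((560.6655883789062, -374.88812255859375), (226.5561065673828, 252.83758544921875), 9.776126861572266) 0.02025592166010394
tray 149 ((501.57843017578125, 425.4134521484375), (124.48414611816406, 111.59697723388672), 72.59992218017578) 0.014419598091641266<stdin>:9: RuntimeWarning: invalid value encountered in cast
```

View pics/ortho1.png

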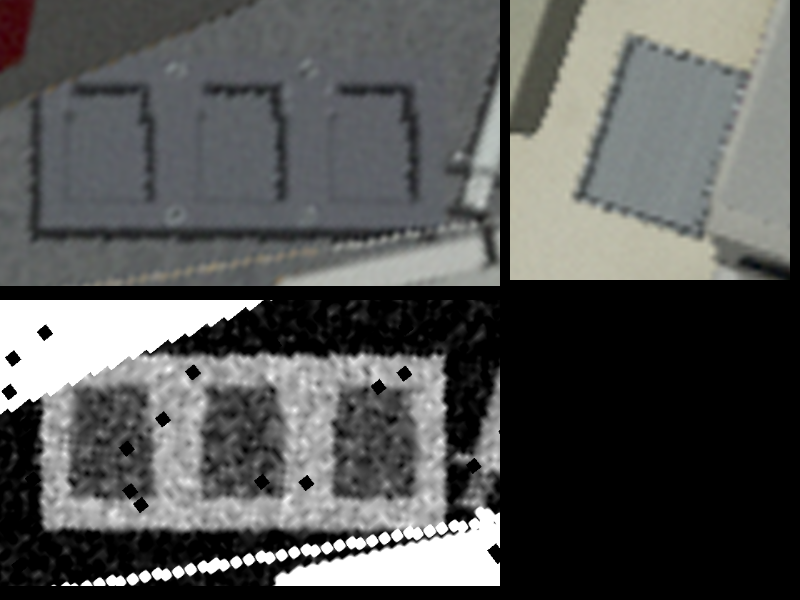

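```bash
python3 - <<'E'
from fit import *
from scipy.optimize import minimize
W=np.load("topW.npy"); P=W.reshape(-1,3); P=P[np.isfinite(P).all(1)]
def fit(c0,r,tmpl,x0):
    Q=P[(np.hypot(P[:,0]-c0[0],P[:,1]-c0[1])<r)&(P[:,2]<.035)&(P[:,2]>-.01)]
    def f(p):
        co,si=np.cos(p[2]),np.sin(p[2]); D=Q[:,:2]-p[:2]
        X=co*D[:,0]+si*D[:,1];Y=-si*D[:,0]+co*D[:,1]
        return np.mean(np.minimum(abs(Q[:,2]-tmpl(X,Y)),.012))*1e3
    best=min((minimize(f,np.array(x0)+d,method="Nelder-Mead",options=dict(xatol=1e-5,fatol=1e-6,initial_simplex=np.array(x0)+d+np.vstack([np.zeros(3),np.diag([.006,.006,.05])]))) for d in([0,0,0],[.003,-.003,.03],[-.003,.003,-.03])),key=lambda r:r.fun)
    print(np.round(best.x,4),np.degrees(best.x[2]),best.fun,len(Q)); return best.x
s=lambda d:1/(1+np.exp(-d/.0008))
box=lambda X,Y,hx,hy:s(hx-abs(X))*s(hy-abs(Y))
def nest(X,Y):
    z=.02*box(X,Y,.048,.113)
    for y in(-.074,0,.074): z=z-.012*box(X+.0,Y-y,.0315,.0224)
    return z
p=fit((.567,-.358),.14,nest,[.567,-.356,-.66])
def tray(X,Y): return .018*box(X,Y,.056,.042)-.015*box(X,Y,.053,.039)
q=fit((.495,.402),.075,tray,[.495,.402,-.3])
c,s_=np.cos(p[2]),np.sin(p[2])
for y in(-.074,0,.074): print("pocket",p[0]-s_*y,p[1]+c*y)
# tall things near nest, tray
for nm,c0,r in(("nest",p,.2),("tray",q,.16)):
    for S in(W,np.load("sideW.npy")):
        Q=S.reshape(-1,3);Q=Q[np.isfinite(Q).all(1)]; Q=Q[(np.hypot(Q[:,0]-c0[0],Q[:,1]-c0[1])<r)&(Q[:,2]>.05)&(Q[:,2]<1)]
        H={}
        for a in Q: k=(round(a[0]/.04)*.04,round(a[1]/.04)*.04); H.setdefault(k,[]).append(a[2])
        print(nm,{(round(k[0],2),round(k[1],2)):(round(min(v),2),round(max(v),2)) for k,v in sorted(H.items()) if len(v)>3})
E
```

```text
[ 0.5703 -0.3565 -0.6639] -38.03693636143514 3.181606265182132 4096
[ 0.4961  0.4078 -0.3157] -18.089453842486403 3.9140623052944523 1246
pocket 0.524684737152234 -0.4147859964800778
pocket 0.570281268849127 -0.35650258291142833
pocket 0.61587780054602 -0.29821916934277887
nest {(0.36, -0.4): (np.float64(0.2), np.float64(0.21)), (0.36, -0.36): (np.float64(0.2), np.float64(0.21)), (0.36, -0.32): (np.float64(0.2), np.float64(0.21)), (0.4, -0.48): (np.float64(0.11), np.float64(0.12)), (0.4, -0.44): (np.float64(0.07), np.float64(0.32)), (0.4, -0.4): (np.float64(0.2), np.float64(0.32)), (0.4, -0.36): (np.float64(0.2), np.float64(0.21)), (0.4, -0.32): (np.float64(0.2), np.float64(0.21)), (0.4, -0.28): (np.float64(0.05), np.float64(0.22)), (0.44, -0.48): (np.float64(0.05), np.float64(0.12)), (0.44, -0.44): (np.float64(0.06), np.float64(0.12)), (0.44, -0.4): (np.float64(0.06), np.float64(0.32)), (0.44, -0.36): (np.float64(0.07), np.float64(0.32)), (0.44, -0.32): (np.float64(0.06), np.float64(0.32)), (0.44, -0.28): (np.float64(0.05), np.float64(0.21)), (0.48, -0.4): (np.float64(0.06), np.floa
[... 5772 characters left out ...]
: (np.float64(0.2), np.float64(0.21)), (0.48, 0.28): (np.float64(0.2), np.float64(0.21)), (0.48, 0.32): (np.float64(0.2), np.float64(0.21)), (0.52, 0.24): (np.float64(0.2), np.float64(0.21)), (0.52, 0.28): (np.float64(0.2), np.float64(0.21)), (0.52, 0.52): (np.float64(0.07), np.float64(0.09)), (0.52, 0.56): (np.float64(0.06), np.float64(0.1)), (0.56, 0.28): (np.float64(0.2), np.float64(0.21)), (0.56, 0.48): (np.float64(0.09), np.float64(0.1)), (0.56, 0.52): (np.float64(0.07), np.float64(0.1)), (0.56, 0.56): (np.float64(0.08), np.float64(0.1)), (0.6, 0.48): (np.float64(0.09), np.float64(0.1)), (0.6, 0.52): (np.float64(0.09), np.float64(0.1)), (0.64, 0.48): (np.float64(0.08), np.float64(0.1))}
```

```bash
python3 - <<'E'
from fit import *
for n in("top","side"):
    W=np.load(n+"W.npy"); im=np.load(n+"I.npy")
    m=(W[...,2]>.23)&(W[...,2]<.5)&(W[...,0]>.15)&(W[...,0]<.54)&(abs(W[...,1])<.6)
    idx=np.argwhere(m); print(n,len(idx))
    o=im.copy(); o[m]=(255,0,255); cv2.imwrite(f"pics/wire_{n}.png",o[...,::-1])
    Q=W[m]; k=np.lexsort((Q[:,0],)); Q=Q[k]; print(np.round(Q[::max(1,len(Q)//45)],3).tolist())
E
```

```text
top 2036
[[0.163, 0.531, 0.314], [0.173, 0.531, 0.346], [0.179, 0.527, 0.331], [0.184, 0.552, 0.344], [0.186, 0.524, 0.296], [0.188, 0.561, 0.308], [0.19, 0.536, 0.292], [0.193, 0.555, 0.364], [0.195, 0.553, 0.353], [0.199, -0.598, 0.336], [0.201, 0.551, 0.311], [0.204, -0.595, 0.371], [0.206, 0.557, 0.385], [0.209, -0.592, 0.339], [0.211, 0.555, 0.376], [0.214, 0.557, 0.389], [0.217, 0.501, 0.492], [0.219, 0.566, 0.405], [0.221, 0.561, 0.38], [0.224, 0.516, 0.489], [0.226, 0.572, 0.369], [0.228, 0.572, 0.369], [0.231, 0.573, 0.382], [0.233, -0.586, 0.344], [0.236, -0.581, 0.373], [0.243, -0.578, 0.332], [0.247, -0.576, 0.371], [0.252, -0.576, 0.332], [0.257, -0.592, 0.386], [0.262, -0.578, 0.373], [0.267, -0.592, 0.388], [0.271, -0.585, 0.345], [0.277, -0.583, 0.365], [0.282, -0.59, 0.384], [0.287, -0.591, 0.387], [0.292, -0.589, 0.324], [0.298, -0.589, 0.329], [0.303, -0.593, 0.385], [0.309, -0.593, 0.323], [0.317, -0.596, 0.362], [0.372, -0.489, 0.325], [0.476, -0.301, 0.32], [0.531, 0.008, 0.374], [0.534, 0.025, 0.332], [0.537, -0.034, 0.344], [0.54, -0.188, 0.313]]
side 1528
[[0
[... 385 characters left out ...]
.205, -0.596, 0.383], [0.208, 0.489, 0.492], [0.211, 0.494, 0.486], [0.215, 0.502, 0.498], [0.217, 0.597, 0.331], [0.221, 0.57, 0.413], [0.224, -0.595, 0.383], [0.227, 0.575, 0.422], [0.231, 0.537, 0.475], [0.235, -0.587, 0.383], [0.241, 0.558, 0.474], [0.246, 0.554, 0.486], [0.252, -0.586, 0.383], [0.259, -0.576, 0.38], [0.265, -0.592, 0.385], [0.272, -0.589, 0.384], [0.28, -0.595, 0.384], [0.289, -0.595, 0.385], [0.3, -0.596, 0.387], [0.34, -0.544, 0.327], [0.417, -0.404, 0.322], [0.525, -0.007, 0.381], [0.528, -0.008, 0.384], [0.529, -0.02, 0.365], [0.531, -0.025, 0.364], [0.532, -0.021, 0.369], [0.534, -0.016, 0.344], [0.535, -0.021, 0.346], [0.537, 0.013, 0.389], [0.539, -0.051, 0.347]]
```

```bash
python3 - <<'E'
import cv2,numpy as np
a=cv2.imread("pics/wire_top.png")[130:384,60:460]; b=cv2.imread("pics/wire_side.png")[80:384,100:400]
a=cv2.resize(a,None,fx=1.9,fy=1.9); b=cv2.resize(b,None,fx=.8,fy=.8)
cv2.imwrite("pics/wire_t2.png",a)
E
```

```text
(no output)
```

View pics/wire_t2.png

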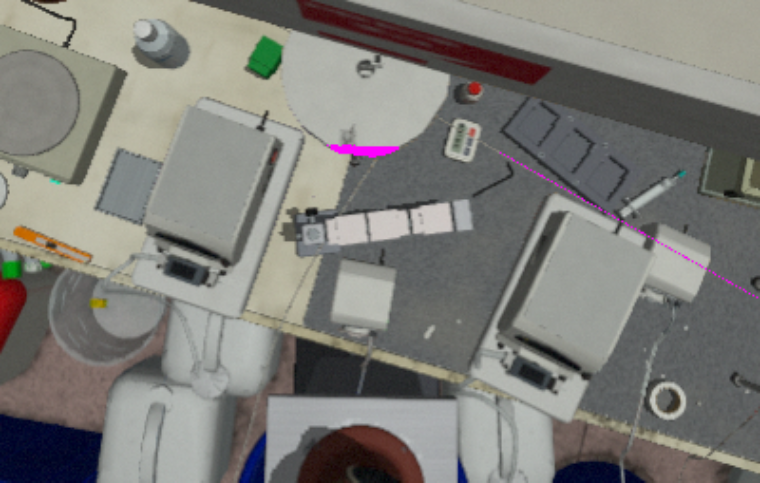

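```bash
python3 - <<'E'
from h import *
W=np.load("topW.npy");im=np.load("topI.npy")
for v in range(225,345,8):
    # find line pixel: expected col
    u0=int(60+(375-(130/290)*((v-130)*1.9-160))/1.9)
    w=W[v,u0-12:u0+13]; g=np.nan_to_num(w[:,2]);j=np.argmax(g if v>272 or v<235 else g); print(v,u0,np.round(w[j],3))
E
```

```text
225 252 [0.504 0.007 0.173]
233 248 [0.481 0.021 0.158]
241 245 [ 0.458 -0.014  0.166]
249 241 [0.433 0.063 0.172]
257 238 [0.411 0.031 0.173]
265 234 [0.385 0.078 0.108]
273 231 [0.363 0.032 0.12 ]
281 227 [0.339 0.037 0.12 ]
289 223 [0.316 0.045 0.124]
297 220 [0.281 0.131 0.034]
305 216 [0.254 0.145 0.014]
313 213 [ 0.226  0.156 -0.007]
321 209 [ 0.197  0.165 -0.03 ]
329 205 [ 0.087  0.251 -0.51 ]
337 202 [ 0.151  0.154 -0.007]
```

```bash
cat > to.py <<'E'
from h import *
import sys
# usage: to.py x y z yaw_deg(tool x)  -> shift in tool axes, rotvec in tool axes
def main(x,y,z,yaw):
    s=manip.state(); q=s["tool_rot"]; T=R.from_quat([q[1],q[2],q[3],q[0]])
    G=R.from_euler("z",yaw,degrees=True)*R.from_euler("x",180,degrees=True)
    m=T.as_matrix(); cy=np.degrees(np.arctan2(m[1,0],m[0,0]))
    d=np.array([x,y,z])-s["tool_pos"]
    print("t",s["time"],"pos",np.round(s["tool_pos"],4),"yaw",round(cy,2),"F",np.round(s["contact_force"],1),"w",round(s["gripper_width"],3),"g",round(s["grasp_force"],1))
    print("shift now",np.round(T.inv().apply(d),4),"shift after turn",np.round(G.inv().apply(d),4),"turn",np.round((T.inv()*G).as_rotvec(),4),"j",np.round(s["joint_pos"],2))
main(*map(float,sys.argv[1:5]))
E
python3 -m inch '[[[0,0,-0.04],[0,0,0.1385],1],[[0,0,-0.04],[0,0,0.1385],1],[[0,0,0],[0,0,0.1385],1],[[0,0,0],[0,0,0.1385],1],[[0,0,0],[0,0,0.1385],1],[[0,0,0],[0,0,0.1385],1],[[0,0,0],[0,0,0.1385],1],[[0,0,0],[0,0,0.1385],1]]'
python3 to.py .42 .25 .30 98; python3 to.py .43 -.158 .30 98
```

```text
time: 1.6
tool_pos: [0.1982, 0.5927, 0.3041]
tool_rot: [0.0, 0.658, 0.753, -0.0]
contact_force: [0.1, 0.2, -0.5]
gripper_width: 1.0
grasp_force: 0.0
t 1.6 pos [0.1982 0.5927 0.3041] yaw 97.69 F [ 0.1  0.2 -0.5] w 1.0 g 0.0
shift now [-0.3693  0.1739  0.0041] shift after turn [-0.3702  0.1719  0.0041] turn [-0.      0.     -0.0054] j [ 1.13  0.02  1.52 -0.    1.61  0.99]
t 1.6 pos [0.1982 0.5927 0.3041] yaw 97.69 F [ 0.1  0.2 -0.5] w 1.0 g 0.0
shift now [-0.775   0.1292  0.0041] shift after turn [-0.7756  0.125   0.0041] turn [-0.      0.     -0.0054] j [ 1.13  0.02  1.52 -0.    1.61  0.99]
```

```bash
python3 -m inch '[[[-0.04,0.019,0],[0,0,0],1],[[-0.044,0.021,0],[0,0,0],1],[[-0.044,0.021,0],[0,0,0],1],[[-0.044,0.021,0],[0,0,0],1],[[-0.044,0.021,0],[0,0,0],1],[[-0.044,0.021,0],[0,0,0],1],[[-0.044,0.021,0],[0,0,0],1],[[-0.044,0.021,0],[0,0,0],1]]' >/dev/null
python3 -m inch '[[[-0.045,-0.002,0],[0,0,0],1],[[-0.045,-0.002,0],[0,0,0],1],[[-0.045,-0.002,0],[0,0,0],1],[[-0.045,-0.002,0],[0,0,0],1],[[-0.045,-0.002,0],[0,0,0],1],[[-0.045,-0.002,0],[0,0,0],1],[[-0.045,-0.002,0],[0,0,0],1],[[-0.04,0,0],[0,0,0],1]]' >/dev/null
python3 to.py .4555 -.1535 .30 98
```

```text
t 3.2 pos [ 0.4466 -0.0843  0.3044] yaw 97.97 F [ 0.3 -0.   0.1] w 1.002 g 0.0
shift now [-0.0697 -0.0008  0.0045] shift after turn [-0.0697 -0.0008  0.0044] turn [ 0.0009  0.0006 -0.0006] j [-0.35 -0.41  1.88 -0.    1.66 -0.49]
```

```bash
python3 -m inch '[[[-0.035,0,0],[0,0,0],1],[[-0.035,0,0.005],[0,0,0],1],[[0,0,0],[0,0,0],1],[[0,0,0.04],[0,0,0],1],[[0,0,0.04],[0,0,0],1],[[0,0,0.03],[0,0,0],1],[[0,0,0.02],[0,0,0],1],[[0,0,0.008],[0,0,0],1]]' >/dev/null
python3 to.py .4555 -.1535 .162 98
python3 - <<'E'
from h import *
im,d,W=grab("side"); 
o=cv2.resize(im[170:250,150:270],None,fx=6,fy=6,interpolation=cv2.INTER_CUBIC); cv2.imwrite("pics/s1.png",o[...,::-1])
E
```

```text
t 4.0 pos [ 0.4552 -0.15    0.1584] yaw 98.06 F [-0.1  0.5  0.9] w 1.003 g 0.0
shift now [-0.0035 -0.0002 -0.0036] shift after turn [-0.0035 -0.0002 -0.0036] turn [-0.0035 -0.0028  0.0011] j [-0.47 -0.25  2.01  0.    1.39 -0.61]
```

View pics/s1.png

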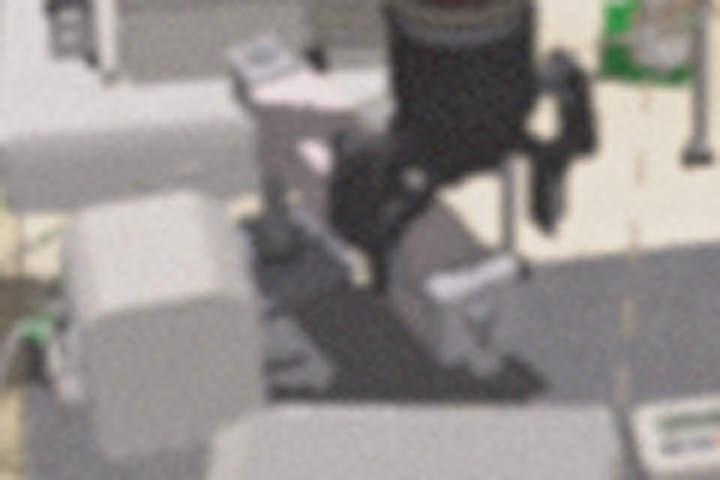

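```bash
python3 - <<'E'
from h import *
K,k1,Rm,t=cam("side")
u=np.array([np.sin(np.radians(98)),-np.cos(np.radians(98)),0])
tip=np.array([.4552,-.15,.1334])
P=np.array([[.4552,-.152,.171],tip+u*.05,tip-u*.05,[.4585,-.1685,.15],[.4552,-.164,.171]])
p=cv2.projectPoints(P,Rm,t,K,np.array([k1,0,0,0]))[0].reshape(-1,2)
print((p-[150,170])*6)
im,d,W=grab("side")
m=(W[...,2]>.168)&(W[...,2]<.178)&(W[...,0]>.42)&(W[...,0]<.49)&(W[...,1]<-.11)&(W[...,1]>-.2)
Q=W[m]; print(len(Q),np.round(np.c_[Q.min(0),Q.mean(0),Q.max(0)],3).tolist())
E
```

```text
[[470.91826886 271.02209857]
 [551.31314896 287.66710576]
 [389.08045908 358.02084102]
 [490.48734507 318.6715075 ]
 [480.1410103  284.97800284]]
120 [[0.427, 0.45, 0.476], [-0.166, -0.144, -0.113], [0.168, 0.171, 0.176]]
```

```bash
python3 - <<'E'
from h import *
u=np.array([np.sin(np.radians(98)),-np.cos(np.radians(98))])
for n in("side","top"):
    im,d,W=grab(n)
    D=W[...,:2]-[.4552,-.15]
    a=D@u; b=D@np.array([-u[1],u[0]])
    for sg in(1,-1):
        m=(a*sg>.026)&(a*sg<.075)&(abs(b)<.03)&(W[...,2]>.03)&(W[...,2]<.23)
        z=W[...,2][m]; print(n,sg,m.sum(),np.round(np.sort(z)[:12],3), [(round(lo,2),int(((z>=lo)&(z<lo+.01)).sum()),np.round([a[m][(z>=lo)&(z<lo+.01)].min(),a[m][(z>=lo)&(z<lo+.01)].max()],3).tolist()) for lo in np.arange(.1,.22,.01) if ((z>=lo)&(z<lo+.01)).any()])
E
```

```text
side 1 76 [0.183 0.183 0.184 0.185 0.186 0.186 0.186 0.187 0.189 0.19  0.191 0.192] [(np.float64(0.18), 9, [0.039, 0.052]), (np.float64(0.19), 20, [0.039, 0.055]), (np.float64(0.2), 14, [0.04, 0.055]), (np.float64(0.21), 19, [0.039, 0.054])]
side -1 87 [0.127 0.128 0.13  0.135 0.138 0.141 0.143 0.143 0.145 0.151 0.158 0.162] [(np.float64(0.12), 3, [-0.027, -0.026]), (np.float64(0.13), 2, [-0.027, -0.027]), (np.float64(0.14), 4, [-0.027, -0.026]), (np.float64(0.15), 2, [-0.028, -0.026]), (np.float64(0.16), 6, [-0.028, -0.026]), (np.float64(0.17), 1, [-0.027, -0.027]), (np.float64(0.18), 7, [-0.054, -0.046]), (np.float64(0.19), 15, [-0.058, -0.045]), (np.float64(0.2), 19, [-0.058, -0.044]), (np.float64(0.21), 10, [-0.059, -0.047])]
top 1 0 [] []
top -1 4 [0.19  0.226 0.228 0.229] [(np.float64(0.19), 1, [-0.046, -0.046])]
```

```bash
python3 - <<'E'
from h import *
W=np.load("sideW.npy"); m=(np.hypot(W[...,0]-.198,W[...,1]-.593)<.07)&(W[...,2]>.1)&(W[...,2]<.4)
Q=W[m]; print(len(Q)); Q=Q[np.argsort(Q[:,2])]; print(np.round(Q[:10],3).tolist())
im,d,W=grab("side")
for lo in np.arange(.17,.36,.01):
    m=(np.hypot(W[...,0]-.455,W[...,1]+.15)<.09)&(W[...,2]>=lo)&(W[...,2]<lo+.01)
    q=W[m]; 
    if len(q): print(round(lo,2),len(q),np.round([*q.min(0)[:2],*q.max(0)[:2]],3))
s=manip.state(); print(s["tool_pos"],s["tool_rot"],s["joint_vel"])
E
```

```text
450
[[0.173, 0.552, 0.242], [0.215, 0.636, 0.242], [0.184, 0.545, 0.243], [0.2, 0.642, 0.243], [0.18, 0.544, 0.244], [0.219, 0.63, 0.244], [0.176, 0.545, 0.244], [0.211, 0.634, 0.244], [0.203, 0.634, 0.246], [0.207, 0.632, 0.246]]
0.17 72 [ 0.427 -0.168  0.475 -0.091]
0.18 12 [ 0.403 -0.168  0.5   -0.134]
0.19 36 [ 0.398 -0.171  0.51  -0.136]
0.2 33 [ 0.396 -0.172  0.511 -0.131]
0.21 32 [ 0.399 -0.169  0.51  -0.131]
0.22 30 [ 0.386 -0.173  0.521 -0.142]
0.23 95 [ 0.378 -0.177  0.529 -0.129]
0.24 94 [ 0.38  -0.177  0.525 -0.135]
0.25 98 [ 0.381 -0.175  0.525 -0.134]
0.26 92 [ 0.383 -0.176  0.526 -0.144]
0.27 125 [ 0.383 -0.175  0.523 -0.13 ]
0.28 121 [ 0.385 -0.175  0.521 -0.131]
0.29 20 [ 0.415 -0.186  0.469 -0.15 ]
0.3 67 [ 0.416 -0.189  0.483 -0.141]
0.31 73 [ 0.416 -0.191  0.483 -0.143]
0.32 69 [ 0.416 -0.19   0.483 -0.147]
0.33 74 [ 0.417 -0.193  0.483 -0.146]
0.34 117 [ 0.416 -0.192  0.49  -0.132]
0.35 36 [ 0.418 -0.188  0.487 -0.148]
[ 0.45765519 -0.15178581  0.16302222] [1.46919131e-03 6.55795570e-01 7.54936993e-01 3.86280339e-04] [-0.00292798 -0.00350427 -0.00455528 -0.00082617 -0.00297869 -0.0012752 ]
```

```bash
python3 -m inch '[[[0,0,0],[0,0,0],0.64],[[0,0,0],[0,0,0],0.64],[[0,0,0],[0,0,0],0.64],[[0,0,0],[0,0,0],0.64],[[0,0,0],[0,0,0],0.64]]'
python3 - <<'E'
from h import *
im,d,W=grab("side"); 
u=np.array([np.sin(np.radians(98)),-np.cos(np.radians(98))])
D=W[...,:2]-[.4577,-.1518]
a=D@u; b=D@np.array([-u[1],u[0]])
for lo in np.arange(.13,.25,.005):
    z=W[...,2]; r=[]
    for sg in(1,-1):
        m=(a*sg>.024)&(a*sg<.075)&(abs(b)<.035)&(z>=lo)&(z<lo+.005)
        r.append((int(m.sum()),np.round([a[m].min(),a[m].max(),b[m].min(),b[m].max()],3).tolist() if m.any() else 0))
    print(round(lo,3),r)
o=cv2.resize(im[170:250,150:270],None,fx=6,fy=6,interpolation=cv2.INTER_CUBIC); cv2.imwrite("pics/s2.png",o[...,::-1])
E
```

```text
time: 4.75
tool_pos: [0.4566, -0.1516, 0.1611]
tool_rot: [0.0, 0.656, 0.755, 0.0]
contact_force: [-0.8, -0.6, 0.4]
gripper_width: 0.636
grasp_force: 0.0
0.13 [(0, 0), (8, [-0.029, -0.025, -0.01, 0.032])]
0.135 [(0, 0), (11, [-0.03, -0.026, -0.007, 0.033])]
0.14 [(0, 0), (6, [-0.029, -0.025, -0.01, 0.025])]
0.145 [(0, 0), (10, [-0.03, -0.024, -0.008, 0.029])]
0.15 [(0, 0), (7, [-0.03, -0.025, -0.01, 0.035])]
0.155 [(0, 0), (3, [-0.028, -0.024, -0.008, 0.003])]
0.16 [(0, 0), (5, [-0.03, -0.027, -0.013, 0.003])]
0.165 [(0, 0), (4, [-0.028, -0.025, -0.01, -0.003])]
0.17 [(1, [0.024, 0.024, 0.005, 0.005]), (5, [-0.036, -0.024, -0.01, 0.001])]
0.175 [(2, [0.026, 0.031, -0.01, -0.008]), (4, [-0.038, -0.032, -0.011, -0.005])]
0.18 [(8, [0.024, 0.039, -0.009, 0.004]), (5, [-0.044, -0.032, -0.012, -0.001])]
0.185 [(3, [0.024, 0.025, -0.002, 0.01]), (9, [-0.045, -0.034, -0.012, 0.006])]
0.19 [(5, [0.024, 0.037, -0.011, 0.01]), (8, [-0.044, -0.033, -0.012, 0.009])]
0.195 [(7, [0.024, 0.039, -0.01, 0.01]), (7, [-0.046, -0.034, -0.011, 0.01])]
0.2 [(5, [0.024, 0.034, -0.01, 0.01]), (9, [-0.045, -0.033, -0.011, 0.004])]
0.205 [(6, [0.024, 0.035, -0.011, 0.01]), (4, [-0.046, -0.036, -0.008, -0.007])]
0.21 [(7, [0.024, 0.04, -0.011, 0.013]), (9, [-0.056, -0.034, -0.012, -0.003])]
0.215 [(12, [0.025, 0.051, -0.012, 0.007]), (7, [-0.061, -0.032, -0.011, -0.004])]
0.22 [(13, [0.025, 0.056, -0.013, 0.011]), (24, [-0.064, -0.029, -0.012, 0.012])]
0.225 [(25, [0.025, 0.057, -0.014, 0.013]), (22, [-0.064, -0.029, -0.014, 0.01])]
0.23 [(10, [0.026, 0.058, -0.015, 0.013]), (18, [-0.064, -0.028, -0.015, 0.018])]
0.235 [(8, [0.044, 0.058, -0.012, 0.011]), (18, [-0.066, -0.024, -0.014, 0.012])]
0.24 [(10, [0.025, 0.057, -0.017, 0.012]), (31, [-0.066, -0.024, -0.017, 0.012])]
0.245 [(10, [0.025, 0.061, -0.014, 0.014]), (16, [-0.069, -0.029, -0.016, 0.017])]
```

View pics/s2.png

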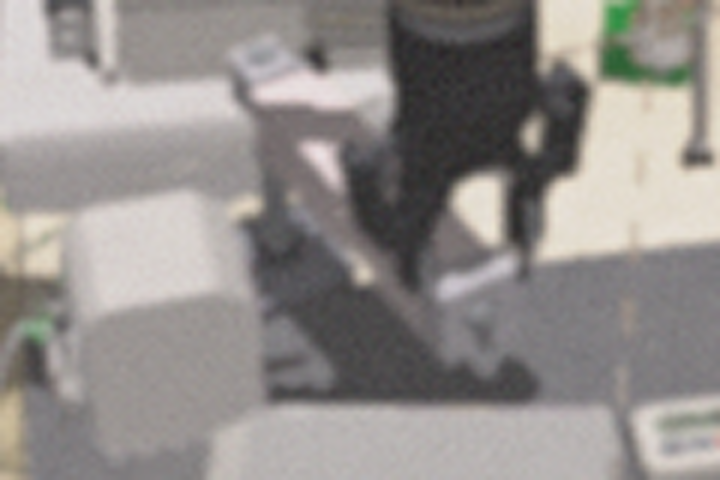

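```bash
python3 -m inch '[[[0,0,0],[0,0,0],0.9],[[0,0,0],[0,0,0],0.9],[[0,0,0.01],[0,0,0],0.9],[[0,0,0.01],[0,0,0],0.9],[[0,0,0.007],[0,0,0],0.9],[[0,0,0.007],[0,0,0],0.9],[[0,0,0],[0,0,0],0.9]]'
python3 -m inch '[[[0,0,0],[0,0,0],0.4],[[0,0,0],[0,0,0],0.4],[[0,0,0],[0,0,0],0.4],[[0,0,0],[0,0,0],0.4],[[0,0,0],[0,0,0],0.4],[[0,0,0],[0,0,0],0.4]]'
```

```text
time: 5.5
tool_pos: [0.4557, -0.1511, 0.1253]
tool_rot: [-0.001, 0.656, 0.755, -0.0]
contact_force: [0.1, -0.1, -1.0]
gripper_width: 0.9
grasp_force: 0.0
time: 6.1
tool_pos: [0.4563, -0.1519, 0.1279]
tool_rot: [-0.0, 0.656, 0.755, -0.001]
contact_force: [-5.7, -0.5, 4.9]
gripper_width: 0.529
grasp_force: 61.7
```

```bash
python3 -m inch '[[[-0.01,0,0],[0,0,0],0.3],[[-0.01,0,0],[0,0,0],0.3],[[-0.01,0,0],[0,0,0],0.3],[[-0.01,0,0],[0,0,0],0.3],[[-0.01,0,0],[0,0,0],0.3],[[-0.01,0,0],[0,0,0],0.3],[[-0.01,0,0],[0,0,0],0.3],[[0,0,0],[0,0,0],0.3]]'
python3 -m inch '[[[0,0,-0.02],[0,0,0],0.3],[[0,0,-0.03],[0,0,0],0.3],[[0,0,-0.03],[0,0,0],0.3],[[0,0,-0.03],[0,0,0],0.3],[[0,0,-0.03],[0,0,0],0.3],[[0,0,0],[0,0,0],0.3]]'
python3 to.py .42 -.1 .27 98
python3 - <<'E'
from h import *
im,d,W=grab("side","s3.png")
o=cv2.resize(im[100:260,130:330],None,fx=3.5,fy=3.5,interpolation=cv2.INTER_CUBIC); cv2.imwrite("pics/s3.png",o[...,::-1])
E
```

```text
time: 6.9
tool_pos: [0.4666, -0.2221, 0.1271]
tool_rot: [0.0, 0.656, 0.754, -0.0]
contact_force: [0.9, -0.9, -1.1]
gripper_width: 0.528
grasp_force: 61.5
time: 7.5
tool_pos: [0.4685, -0.2219, 0.2727]
tool_rot: [0.005, 0.656, 0.755, 0.001]
contact_force: [0.8, 0.3, -0.6]
gripper_width: 0.532
grasp_force: 61.5
t 7.5 pos [ 0.4685 -0.2219  0.2727] yaw 98.04 F [ 0.8  0.3 -0.6] w 0.532 g 61.5
shift now [ 0.1275 -0.031   0.0017] shift after turn [ 0.1275 -0.031   0.0027] turn [0.0072 0.0061 0.0007] j [-0.59 -0.24  1.8   0.    1.57 -0.73]
```

View pics/s3.png

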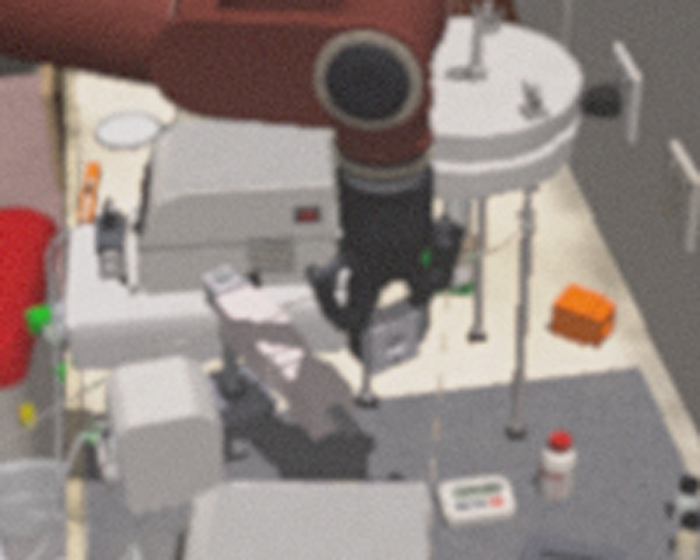

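```bash
python3 -m inch '[[[0.042,-0.01,0],[0,0,0],0.3],[[0.043,-0.01,0],[0,0,0],0.3],[[0.043,-0.01,0],[0,0,0],0.3],[[0.049,0.007,0],[0,0,0],0.3],[[0.049,0.007,0],[0,0,0],0.3],[[0.049,0.007,0],[0,0,0],0.3],[[0.049,0.007,0],[0,0,0],0.3],[[0.049,0.007,0],[0,0,0],0.3]]' |grep -E "pos|force"
python3 -m inch '[[[0.049,0.007,0],[0,0,0],0.3],[[0.049,0.007,0],[0,0,0],0.3],[[0.035,0.024,0],[0,0,0],0.3],[[0.035,0.024,0],[0,0,0],0.3],[[0.035,0.024,0],[0,0,0.1135],0.3],[[0,0,0],[0,0,0.1135],0.3],[[0,0,0],[0,0,0.1135],0.3],[[0,0,0],[0,0,0.1135],0.3]]' |grep -E "pos|force"
python3 to.py .496 .405 .27 72
python3 - <<'E'
from fit import *
im,d,W=grab("top"); np.save("topW2.npy",W)
a,p=ortho("top",im,(.495,.405),0,.12,.12,.018,2000); cv2.imwrite("pics/tr.png",a[...,::-1])
E
```

```text
tool_pos: [0.4179, 0.1511, 0.2648]
contact_force: [1.0, 0.1, -1.6]
grasp_force: 61.9
tool_pos: [0.4752, 0.3622, 0.2636]
contact_force: [-0.2, 0.4, -1.8]
grasp_force: 42.8
t 9.15 pos [0.4752 0.3622 0.2636] yaw 71.78 F [-0.2  0.4 -1.8] w 0.533 g 42.8
shift now [ 0.0471  0.0064 -0.0066] shift after turn [ 0.0471  0.0066 -0.0064] turn [-0.0035  0.0038 -0.0038] j [ 0.53 -0.03  1.63  0.    1.55  0.84]
```

View pics/tr.png

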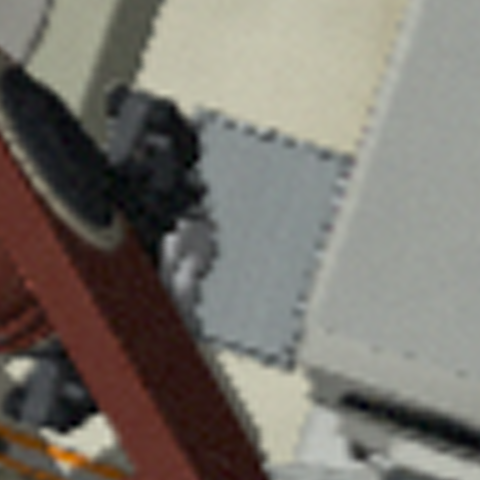

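```bash
python3 -m inch '[[[0.024,0.003,0],[0,0,0],0.3],[[0.024,0.003,0],[0,0,0],0.3],[[0,0,0.03],[0,0,0],0.3],[[0,0,0.04],[0,0,0],0.3],[[0,0,0.04],[0,0,0],0.3],[[0,0,0.04],[0,0,0],0.3],[[0,0,0.04],[0,0,0],0.3],[[0,0,0.03],[0,0,0],0.3]]' |grep -E "pos|force"
python3 to.py .496 .406 .011 72
```

```text
tool_pos: [0.4939, 0.4043, 0.0418]
contact_force: [-0.1, -0.1, -1.6]
grasp_force: 65.8
t 10.0 pos [0.4939 0.4043 0.0418] yaw 72.12 F [-0.1 -0.1 -1.6] w 0.533 g 65.8
shift now [0.0024 0.0016 0.0308] shift after turn [0.0023 0.0014 0.0308] turn [-0.0042  0.0049  0.0021] j [0.57 0.26 1.71 0.   1.18 0.88]
```

```bash
python3 -m inch '[[[0.002,0,0.01],[0,0,0],0.3],[[0,0,0.01],[0,0,0],0.3],[[0,0,0.008],[0,0,0],0.3],[[0,0,0.002],[0,0,0],0.3],[[0,0,0],[0,0,0],0.3]]' |grep -E "pos|force"
python3 -m inch '[[[0,0,0.002],[0,0,0],0.3],[[0,0,0],[0,0,0],0.3]]' |grep -E "pos|force"
python3 - <<'E'
from h import *
im,d,W=grab("side"); im2,_,_=grab("top")
o=cv2.resize(im[90:190,110:230],None,fx=3.3,fy=3.3,interpolation=cv2.INTER_CUBIC)
p=cv2.resize(im2[180:270,80:190],None,fx=3.6,fy=3.6,interpolation=cv2.INTER_CUBIC)
out=np.zeros((340,800,3),np.uint8); out[:330,:396]=o; out[:324,400:796]=p
cv2.imwrite("pics/s4.png",out[...,::-1])
E
```

```text
tool_pos: [0.4979, 0.4083, 0.0181]
contact_force: [-0.0, 0.2, -0.6]
grasp_force: 65.7
tool_pos: [0.4977, 0.4082, 0.0159]
contact_force: [0.3, 0.4, -1.3]
grasp_force: 65.7
```

View pics/s4.png

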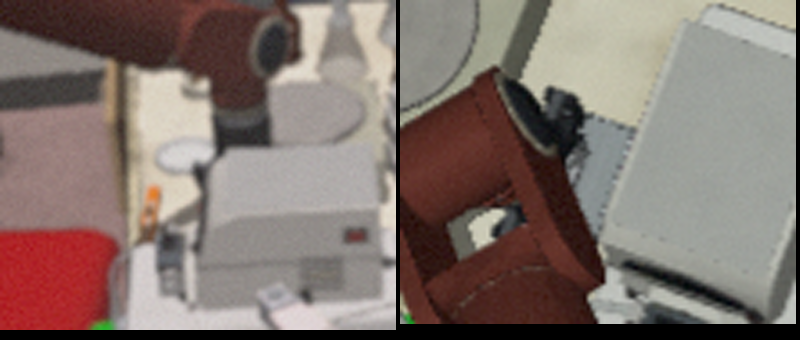

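```bash
for i in 1; do python3 -m inch '[[[0,0,0.002],[0,0,0],0.3],[[0,0,0.002],[0,0,0],0.3],[[0,0,0.001],[0,0,0],0.3],[[0,0,0],[0,0,0],0.3]]' |grep -E "pos|force"; python3 -m inch '[[[0,0,0.002],[0,0,0],0.3],[[0,0,0],[0,0,0],0.3]]' |grep -E "pos|force"; python3 -m inch '[[[0,0,0.002],[0,0,0],0.3],[[0,0,0],[0,0,0],0.3]]' |grep -E "pos|force"; done
```

```text
tool_pos: [0.497, 0.4078, 0.0097]
contact_force: [0.1, -0.3, -2.1]
grasp_force: 65.7
tool_pos: [0.4971, 0.4078, 0.0078]
contact_force: [0.2, -0.1, -1.6]
grasp_force: 65.7
tool_pos: [0.4971, 0.4078, 0.0057]
contact_force: [0.2, -0.1, -0.9]
grasp_force: 65.7
```

```bash
for i in 1; do python3 -m inch '[[[0,0,0.002],[0,0,0],0.3],[[0,0,0],[0,0,0],0.3]]' |grep -E "pos|force"; python3 -m inch '[[[0,0,0.0015],[0,0,0],0.3],[[0,0,0],[0,0,0],0.3]]' |grep -E "pos|force"; done
```

```text
tool_pos: [0.4971, 0.4078, 0.0038]
contact_force: [-0.7, -0.4, -1.6]
grasp_force: 65.7
tool_pos: [0.4975, 0.408, 0.003]
contact_force: [0.1, -0.2, 1.5]
grasp_force: 65.9
```

```bash
python3 -m inch '[[[0,0,0],[0,0,0],0.66],[[0,0,0],[0,0,0],0.66],[[0,0,0],[0,0,0],0.66],[[0,0,-0.02],[0,0,0],0.66],[[0,0,-0.04],[0,0,0],0.66],[[0,0,-0.05],[0,0,0],0.66],[[0,0,-0.05],[0,0,0],1],[[0,0,-0.05],[0,0,0],1]]' |grep -E "pos|force"
python3 -m inch '[[[0,0,-0.05],[0,0,-0.1135],1],[[-0.035,-0.02,0],[0,0,-0.1135],1],[[-0.035,-0.02,0],[0,0,-0.1135],1],[[-0.035,-0.02,0],[0,0,-0.1135],1],[[-0.049,-0.007,0],[0,0,0],1],[[-0.049,-0.007,0],[0,0,0],1],[[-0.049,-0.007,0],[0,0,0],1],[[-0.049,-0.007,0],[0,0,0],1]]' |grep -E "pos|force"
python3 to.py .42 -.05 .26 98
python3 - <<'E'
from fit import *
im,d,W=grab("top"); np.save("topW3.npy",W)
a,p=ortho("top",im,(.495,.405),0,.09,.09,.018,2200)
b,_=ortho("top",im,(.44,-.04),np.radians(-8),.06,.16,.165,1200); 
out=np.zeros((400,800,3),np.uint8); out[:a.shape[0],:a.shape[1]]=a[:400]; out[:b.shape[0],410:410+b.shape[1]]=b[:,:390]
cv2.imwrite("pics/s5.png",out[...,::-1])
E
```

```text
tool_pos: [0.497, 0.4077, 0.2145]
contact_force: [1.4, 0.3, 0.4]
grasp_force: 0.0
tool_pos: [0.4278, 0.1093, 0.2628]
contact_force: [1.1, -1.6, -0.1]
grasp_force: 0.0
t 13.6 pos [0.4278 0.1093 0.2628] yaw 98.07 F [ 1.1 -1.6 -0.1] w 1.003 g 0.0
shift now [-0.1567 -0.0301  0.0028] shift after turn [-0.1567 -0.0299  0.0028] turn [0.0012 0.0002 0.0012] j [ 0.08 -0.43  1.97 -0.    1.6  -0.06]
```

View pics/s5.png

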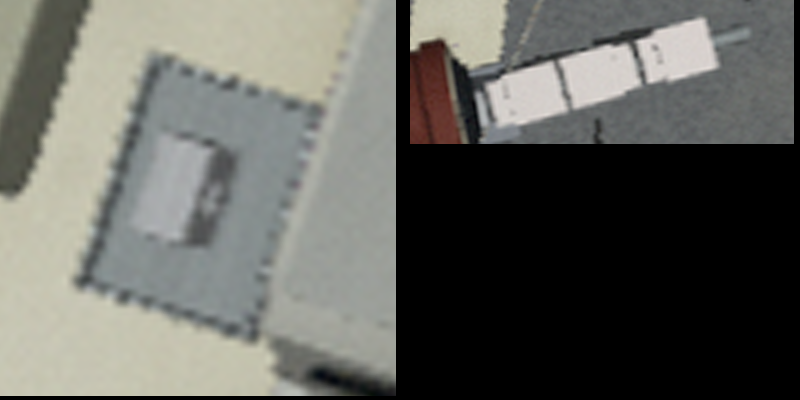

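```bash
python3 -m inch '[[[-0.04,-0.0016,0],[0,0,0],1],[[-0.042,-0.0016,0],[0,0,0],1],[[-0.042,-0.0016,0],[0,0,0],1],[[-0.042,-0.0016,0],[0,0,0],1],[[-0.042,-0.0016,0],[0,0,0],1],[[-0.038,-0.0016,0],[0,0,0],1],[[0,0,0.03],[0,0,0],1],[[0,0,0],[0,0,0],1]]' >/dev/null
python3 to.py .4526 -.1362 .131 98
```

```text
t 14.45 pos [ 0.4511 -0.134   0.2287] yaw 97.89 F [-0.7  0.3 -1. ] w 0.998 g 0.0
shift now [-0.0028  0.0018  0.0976] shift after turn [-0.0024  0.0012  0.0977] turn [-0.006  -0.0041 -0.0019] j [-0.45 -0.33  1.95  0.    1.53 -0.58]
```

```bash
python3 -m inch '[[[-0.0025,0.001,0.04],[0,0,0],1],[[0,0,0.038],[0,0,0],1],[[0,0,0.02],[0,0,0],1],[[0,0,0],[0,0,0],1]]' |grep -E "pos|force"
python3 -m inch '[[[0,0,0],[0,0,0],0.35],[[0,0,0],[0,0,0],0.35],[[0,0,0],[0,0,0],0.35],[[0,0,0],[0,0,0],0.35],[[0,0,0],[0,0,0],0.35],[[0,0,0],[0,0,0],0.35]]'
```

```text
tool_pos: [0.4523, -0.1345, 0.1315]
contact_force: [0.0, 0.7, -0.2]
grasp_force: 0.0
time: 15.45
tool_pos: [0.4548, -0.137, 0.1374]
tool_rot: [0.001, 0.656, 0.755, -0.001]
contact_force: [-5.4, 0.2, 7.0]
gripper_width: 0.496
grasp_force: 59.4
```

```bash
python3 -m inch '[[[0,0,0],[0,0,0],0.75],[[0,0,0],[0,0,0],0.75],[[0.01,0,0],[0,0,0],0.75],[[0.01,0,0],[0,0,0],0.75],[[0.01,0,0],[0,0,0],0.75],[[0,0,0],[0,0,0],0.75]]' |grep -E "pos|force"
python3 to.py .4482 -.1045 .131 98
```

```text
tool_pos: [0.4499, -0.1051, 0.1343]
contact_force: [0.7, 0.1, -0.2]
grasp_force: 0.0
t 16.05 pos [ 0.4499 -0.1051  0.1343] yaw 98.13 F [ 0.7  0.1 -0.2] w 0.752 g 0.0
shift now [ 0.0008 -0.0016  0.0033] shift after turn [ 0.0008 -0.0016  0.0033] turn [-0.0003 -0.0005  0.0023] j [-0.39 -0.28  2.07  0.    1.35 -0.53]
```

```bash
python3 - <<'E'
from h import *
im,d,W=grab("side")
# top-face points of blocks, along rod
d_=np.array([.139,-.990]);C=np.array([.4482,-.1049])
m=(W[...,2]>.155)&(W[...,2]<.173)
D=W[...,:2]-C; s=D@d_; n=D@np.array([.990,.139]); m&=(abs(n)<.03)&(s>-.02)&(s<.08)
print(m.sum(), np.round(np.sort(s[m])[-12:],4))
E
```

```text
197 [0.0476 0.0482 0.051  0.0518 0.053  0.0564 0.0575 0.0581 0.0582 0.0606
 0.0607 0.0621]
```

```bash
python3 -m inch '[[[0,-0.001,0.003],[0,0,0],0.35],[[0,0,0],[0,0,0],0.35],[[0,0,0],[0,0,0],0.35],[[0,0,0],[0,0,0],0.35],[[0,0,0],[0,0,0],0.35],[[0,0,0],[0,0,0],0.35]]'
python3 -m inch '[[[0,0,-0.002],[0,0,0],0.3],[[0,0,-0.002],[0,0,0],0.3],[[-0.008,0,0],[0,0,0],0.3],[[0,0,0],[0,0,0],0.3]]'
```

```text
time: 16.7
tool_pos: [0.4494, -0.1069, 0.1316]
tool_rot: [0.0, 0.656, 0.755, 0.0]
contact_force: [1.4, -0.1, 0.2]
gripper_width: 0.511
grasp_force: 60.3
time: 17.1
tool_pos: [0.4505, -0.1155, 0.1356]
tool_rot: [0.0, 0.656, 0.755, -0.0]
contact_force: [0.0, 0.6, -1.3]
gripper_width: 0.51
grasp_force: 60.1
```

```bash
python3 -m inch '[[[-0.015,0,0],[0,0,0],0.3],[[-0.015,0,0],[0,0,0],0.3],[[-0.015,0,0],[0,0,0],0.3],[[-0.015,0,0],[0,0,0],0.3],[[-0.015,0,0],[0,0,0],0.3],[[-0.015,0,0],[0,0,0],0.3],[[-0.018,0,0],[0,0,0],0.3],[[0,0,0],[0,0,0],0.3]]' |grep -E "pos|force|width"
python3 -m inch '[[[0,-0.015,0],[0,0,0],0.3],[[0,-0.015,0],[0,0,0],0.3],[[0,0,-0.04],[0,0,0],0.3],[[0,0,-0.045],[0,0,0],0.3],[[0,0,-0.045],[0,0,0],0.3],[[0,0,-0.045],[0,0,0],0.3],[[0,0,-0.05],[0,0,0],0.3],[[0,0,0],[0,0,0],0.3]]' |grep -E "pos|force|width"
python3 -m inch '[[[0,0,0],[0,0,0.14],0.3],[[0,0,0],[0,0,0.14],0.3],[[0,0,0],[0,0,0.14],0.3],[[0,0,0],[0,0,0.14],0.3],[[0,0,0],[0,0,0.14],0.3],[[0,0,0],[0,0,0.14],0.3],[[0,0,0],[0,0,0.14],0.3],[[0,0,0],[0,0,0.14],0.3]]' |grep -E "pos|force|width"
python3 -m inch '[[[0,0,0],[0,0,0.14],0.3],[[0,0,0],[0,0,0.14],0.3],[[0,0,0],[0,0,0.14],0.3],[[0,0,0],[0,0,0.14],0.3],[[0,0,0],[0,0,0.14],0.3],[[0,0,0],[0,0,0.14],0.3],[[0,0,0],[0,0,0.14],0.3],[[0,0,0],[0,0,0.14],0.3]]' |grep -E "pos|force|width"
python3 to.py .5247 -.4148 .36 -38
```

```text
tool_pos: [0.4658, -0.224, 0.1358]
contact_force: [0.2, 0.3, -1.1]
gripper_width: 0.512
grasp_force: 60.1
tool_pos: [0.4379, -0.2271, 0.3701]
contact_force: [0.5, 0.4, -0.2]
gripper_width: 0.509
grasp_force: 61.0
tool_pos: [0.4356, -0.2255, 0.3596]
contact_force: [-0.3, 0.8, -1.3]
gripper_width: 0.512
grasp_force: 60.9
tool_pos: [0.4356, -0.2255, 0.3596]
contact_force: [-1.5, -0.2, -1.2]
gripper_width: 0.514
grasp_force: 60.9
t 20.3 pos [ 0.4356 -0.2255  0.3596] yaw -30.63 F [-1.5 -0.2 -1.2] w 0.514 g 60.9
shift now [ 0.1731  0.1175 -0.0007] shift after turn [ 0.1867  0.0943 -0.0004] turn [-0.0003  0.0015  0.1287] j [-0.63 -0.31  1.73  0.    1.73  1.48]
```

```bash
python3 -m inch '[[[0,0,0],[0,0,0.1287],0.3],[[0.037,0.019,0],[0,0,0],0.3],[[0.037,0.019,0],[0,0,0],0.3],[[0.037,0.019,0],[0,0,0],0.3],[[0.037,0.019,0],[0,0,0],0.3],[[0.037,0.018,0],[0,0,0],0.3],[[0,0,0],[0,0,0],0.3],[[0,0,0],[0,0,0],0.3]]' |grep -E "pos|force|width"
python3 to.py .5247 -.4148 .10 -38
python3 -m inch '[[[0,0,0.04],[0,0,0],0.3],[[0,0,0.05],[0,0,0],0.3],[[0,0,0.05],[0,0,0],0.3],[[0,0,0.05],[0,0,0],0.3],[[0,0,0.05],[0,0,0],0.3],[[0,0,0.04],[0,0,0],0.3],[[0,0,0],[0,0,0],0.3]]' |grep -E "pos|force|width"
python3 to.py .5247 -.4148 .06 -38
python3 - <<'E'
from h import *
im,d,W=grab("side"); np.save("sW.npy",W)
o=cv2.resize(im[200:330,220:360],None,fx=4.5,fy=4.5,interpolation=cv2.INTER_CUBIC); cv2.imwrite("pics/n1.png",o[...,::-1])
E
```

```text
tool_pos: [0.5246, -0.4135, 0.3582]
contact_force: [0.3, 1.0, -0.8]
gripper_width: 0.517
grasp_force: 60.9
t 21.1 pos [ 0.5246 -0.4135  0.3582] yaw -37.72 F [ 0.3  1.  -0.8] w 0.517 g 60.9
shift now [0.0019 0.0011 0.2582] shift after turn [0.0009 0.0009 0.2582] turn [-0.0008  0.0039  0.0048] j [-0.78  0.11  1.33  0.    1.7   1.45]
tool_pos: [0.5205, -0.4081, 0.0731]
contact_force: [-0.5, 0.2, -2.1]
gripper_width: 0.516
grasp_force: 60.8
t 21.8 pos [ 0.5205 -0.4081  0.0731] yaw -37.64 F [-0.5  0.2 -2.1] w 0.516 g 60.8
shift now [0.0076 0.0028 0.013 ] shift after turn [0.0074 0.0027 0.0131] turn [-0.0018  0.014   0.0063] j [-0.78  0.27  1.63  0.    1.25  1.45]
```

View pics/n1.png

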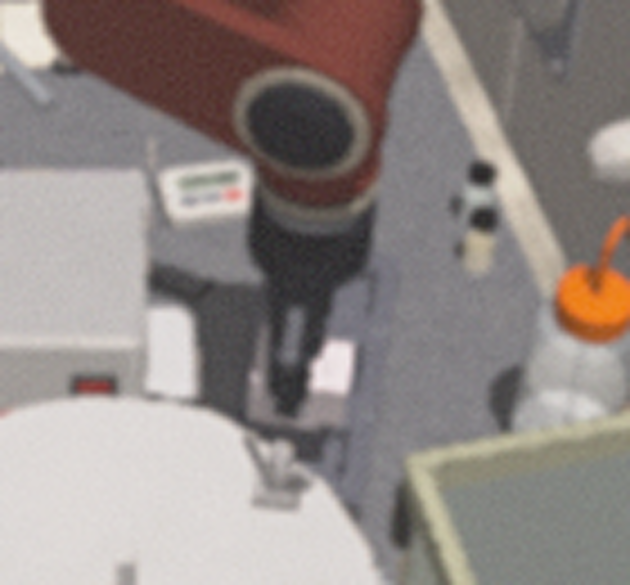

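```bash
python3 -m inch '[[[0,0,0],[0,0,0],0.3],[[0,0,0],[0,0,0],0.3]]' |grep -E "pos"; cat > blk.py <<'E'
from h import *
import sys
# nest-frame view of white block points around the tcp, from side camera
N=np.array([.5703,-.3565]);yaw=np.radians(-38.04)
yy=float(sys.argv[1])   # pocket y offset in nest frame
im,d,W=grab(sys.argv[2] if len(sys.argv)>2 else "side")
co,si=np.cos(yaw),np.sin(yaw);D=W[...,:2]-N
X=co*D[...,0]+si*D[...,1];Y=-si*D[...,0]+co*D[...,1]-yy;Z=W[...,2]
I=im.astype(float);white=(I.min(-1)>110)&(I[...,0]>=I[...,2]-5)
m=white&(abs(X)<.05)&(abs(Y)<.036)&(Z>.024)&(Z<.2)
print(m.sum(),"Z pct",np.round(np.percentile(Z[m],[1,10,50,90,99]),4))
zt=np.percentile(Z[m],97); t=m&(Z>zt-.008)
print("top",t.sum(),np.median(Z[t]),"X",np.round(np.percentile(X[t],[2,10,50,90,98]),4),"Y",np.round(np.percentile(Y[t],[2,10,50,90,98]),4))
t=m&(Z<zt-.01)
print("sides",t.sum(),"X",np.round(np.percentile(X[t],[2,10,50,90,98]),4),"Y",np.round(np.percentile(Y[t],[2,10,50,90,98]),4))
# refit nest +x edge & top in the same picture
t=(abs(X)<.06)&(abs(Y+yy)<.13)&(Z>.012)&(Z<.026)&~white
print("nest pts",t.sum(),"X",np.round(np.percentile(X[t],[1,3,97,99]),4),"Y",np.round(np.percentile((Y+yy)[t],[1,3,97,99]),4),"Z",np.median(Z[t]))
s=manip.state();q=s["tool_pos"][:2]-N; print("tcp nest frame",np.round([co*q[0]+si*q[1],-si*q[0]+co*q[1]-yy,s["tool_pos"][2]],4))
E
python3 blk.py -.074; python3 to.py .5247 -.4148 .06 -38
```

```text
tool_pos: [0.5267, -0.4149, 0.0853]
226 Z pct [0.079  0.0837 0.117  0.124  0.1595]
top 35 0.12439633845533947 X [-0.0239 -0.0226  0.0144  0.0186  0.0312] Y [-0.029  -0.0271 -0.013   0.0145  0.0175]
sides 164 X [-0.0226 -0.0177  0.021   0.0316  0.0343] Y [-0.023  -0.0209 -0.0172  0.0074  0.0165]
nest pts 458 X [-0.0514 -0.0507  0.0426  0.0437] Y [-0.1082 -0.1003  0.0984  0.106 ] Z 0.020240782573346938
tcp nest frame [0.0015 0.0011 0.085 ]
t 22.1 pos [ 0.5265 -0.4149  0.085 ] yaw -37.68 F [-1.1 -0.8 -0.7] w 0.514 g 60.9
shift now [-0.0017  0.001   0.025 ] shift after turn [-0.0015  0.0011  0.025 ] turn [ 0.0008 -0.0067  0.0055] j [-0.78  0.27  1.61  0.    1.25  1.45]
```

```bash
cat > nf.py <<'E'
from h import *
from scipy.optimize import minimize
def nestfit(W,c0=(.567,-.358),r=.14,x0=(.570,-.3565,-.664)):
    P=W.reshape(-1,3); P=P[np.isfinite(P).all(1)]
    Q=P[(np.hypot(P[:,0]-c0[0],P[:,1]-c0[1])<r)&(P[:,2]<.035)&(P[:,2]>-.01)]
    s=lambda d:1/(1+np.exp(-np.clip(d/.0008,-50,50))); box=lambda X,Y,hx,hy:s(hx-abs(X))*s(hy-abs(Y))
    def f(p):
        co,si=np.cos(p[2]),np.sin(p[2]); D=Q[:,:2]-p[:2]
        X=co*D[:,0]+si*D[:,1];Y=-si*D[:,0]+co*D[:,1]
        z=.02*box(X,Y,.048,.113)
        for y in(-.074,0,.074): z=z-.012*box(X,Y-y,.0315,.0224)
        return np.mean(np.minimum(abs(Q[:,2]-z),.012))*1e3
    x0=np.array(x0); best=min((minimize(f,x0+d,method="Nelder-Mead",options=dict(xatol=1e-5,initial_simplex=x0+d+np.vstack([np.zeros(3),np.diag([.006,.006,.05])]))) for d in([0,0,0],[.003,-.003,.03],[-.003,.003,-.03])),key=lambda r:r.fun)
    return best.x,best.fun
E
python3 - <<'E'
from nf import *
for f in("topW","topW2","topW3","sideW"):
    x,v=nestfit(np.load(f+".npy")); print(f,np.round(x[:2],4),np.degrees(x[2]),v)
W=np.load("sideW.npy")
# block C in initial side view vs top view: top-face extents along rod
d=np.array([.139,-.990]);n=np.array([.990,.139]);C=np.array([.4482,-.1049])
for f in("sideW","topW"):
    W=np.load(f+".npy");D=W[...,:2]-C;s=D@d;k=D@n
    m=(W[...,2]>.1615)&(W[...,2]<.1725)&(abs(k)<.03)&(s>-.034)&(s<.0345)
    print(f,m.sum(),np.round(np.percentile(s[m],[1,3,97,99]),4),"lat",np.round(np.percentile(k[m],[2,98]),4))
E
```

```text
topW [ 0.5703 -0.3565] -38.031244068880774 3.181608365538569
topW2 [ 0.5702 -0.3565] -38.1796575990642 3.116427006416728
topW3 [ 0.5704 -0.3566] -38.08181121233856 3.1485247670665766
sideW [ 0.5689 -0.3523] -37.75788339667583 2.352735751629862
sideW 185 [-0.0324 -0.0318  0.0335  0.0342] lat [-0.0252  0.0182]
topW 286 [-0.0291 -0.0275  0.0286  0.0294] lat [-0.0208  0.021 ]
```

```bash
python3 -m inch '[[[-0.0036,0.001,0.02],[0,0,0.007],0.3],[[0,0,0.02],[0,0,0],0.3],[[0,0,0.01],[0,0,0],0.3],[[0,0,0],[0,0,0],0.3],[[0,0,0],[0,0,0],0.3],[[0,0,0],[0,0,0],0.3],[[0,0,0],[0,0,0],0.3]]' |grep -E "pos|force|width"
python3 blk.py -.074;python3 to.py .5230 -.4135 .035 -38.08
```

```text
tool_pos: [0.522, -0.4126, 0.0321]
contact_force: [-0.2, -1.0, -0.7]
gripper_width: 0.515
grasp_force: 60.9
189 Z pct [0.0248 0.0355 0.0643 0.0705 0.1075]
top 10 0.09050256625564866 X [0.0059 0.0064 0.0093 0.0121 0.0134] Y [-0.0347 -0.0307 -0.0279  0.0079  0.0134]
sides 166 X [-0.0293 -0.0217  0.0167  0.0274  0.0294] Y [-0.0259 -0.0223 -0.017   0.0102  0.0167]
nest pts 358 X [-0.0516 -0.0505  0.0427  0.0438] Y [-0.1108 -0.1016  0.1054  0.109 ] Z 0.020226678206717398
tcp nest frame [-0.0037  0.0001  0.0318]
t 22.85 pos [ 0.5218 -0.4124  0.0318] yaw -38.09 F [ 0.  -0.5 -0.9] w 0.51 g 60.9
shift now [ 0.0016  0.0001 -0.0032] shift after turn [ 0.0016  0.0001 -0.0032] turn [ 0.0002 -0.0019 -0.0002] j [-0.78  0.32  1.65 -0.    1.17  1.46]
```

```bash
python3 -m inch '[[[0.0005,0,0.003],[0,0,0],0.3],[[0,0,0.002],[0,0,0],0.3],[[0,0,0],[0,0,0],0.3]]' |grep -E "pos|force|width"
python3 -m inch '[[[0,0,0.002],[0,0,0],0.3],[[0,0,0.002],[0,0,0],0.3],[[0,0,0],[0,0,0],0.3]]' |grep -E "pos|force|width"
python3 -m inch '[[[0,0,0.001],[0,0,0],0.3],[[0,0,0.001],[0,0,0],0.3],[[0,0,0],[0,0,0],0.3]]' |grep -E "pos|force|width"
```

```text
tool_pos: [0.522, -0.4126, 0.0262]
contact_force: [-0.1, 0.6, 2.0]
gripper_width: 0.514
grasp_force: 60.8
tool_pos: [0.5231, -0.4122, 0.024]
contact_force: [-1.5, 5.6, 10.1]
gripper_width: 0.51
grasp_force: 58.8
tool_pos: [0.5232, -0.4122, 0.0237]
contact_force: [-4.7, 8.5, 17.4]
gripper_width: 0.509
grasp_force: 59.4
```

```bash
python3 -m inch '[[[0,0,-0.003],[0,0,0],0.3],[[-0.003,-0.001,0],[0,0,0],0.3],[[0,0,0],[0,0,0],0.3],[[0,0,0.002],[0,0,0],0.3],[[0,0,0.001],[0,0,0],0.3],[[0,0,0],[0,0,0],0.3]]' |grep -E "pos|force|width"
python3 -m inch '[[[0,0,0.001],[0,0,0],0.3],[[0,0,0.001],[0,0,0],0.3],[[0,0,0],[0,0,0],0.3]]' |grep -E "pos|force|width"
```

```text
tool_pos: [0.5195, -0.4095, 0.0188]
contact_force: [1.4, -1.8, -2.2]
gripper_width: 0.509
grasp_force: 61.0
tool_pos: [0.5196, -0.4094, 0.0172]
contact_force: [-0.3, -1.6, -1.6]
gripper_width: 0.514
grasp_force: 61.0
```

Slid in. Down to the floor.

```bash
python3 -m inch '[[[0,0,0.001],[0,0,0],0.3],[[0,0,0.001],[0,0,0],0.3],[[0,0,0],[0,0,0],0.3]]' |grep -E "pos|force|width"
python3 -m inch '[[[0,0,0.001],[0,0,0],0.3],[[0,0,0.001],[0,0,0],0.3],[[0,0,0],[0,0,0],0.3]]' |grep -E "pos|force|width"
python3 to.py .522 -.412 .02 -38.08
```

```text
tool_pos: [0.5198, -0.4095, 0.0163]
contact_force: [-1.6, 1.9, 5.1]
gripper_width: 0.51
grasp_force: 60.9
tool_pos: [0.52, -0.4096, 0.0162]
contact_force: [-5.0, 4.6, 13.0]
gripper_width: 0.506
grasp_force: 60.8
t 25.25 pos [ 0.52   -0.4096  0.0162] yaw -38.08 F [-5.   4.6 13. ] w 0.506 g 60.8
shift now [ 0.003   0.0007 -0.0038] shift after turn [ 0.003   0.0007 -0.0038] turn [ 0.0003  0.0008 -0.    ] j [-0.78  0.34  1.66 -0.    1.15  1.46]
```

```bash
python3 -m inch '[[[0,0,-0.001],[0,0,0],0.3],[[0,0,0],[0,0,0],0.62],[[0,0,0],[0,0,0],0.62],[[0,0,0],[0,0,0],0.62],[[0,0,-0.01],[0,0,0],0.62],[[0,0,-0.03],[0,0,0],0.62],[[0,0,-0.05],[0,0,0],0.62],[[0,0,-0.05],[0,0,0],0.62]]' |grep -E "pos|force|width"
python3 -m inch '[[[0,0,-0.05],[0,0,0],0.62],[[0,0,-0.05],[0,0,0],0.62],[[0,0,-0.05],[0,0,0],0.62],[[0,0,-0.05],[0,0,0],1],[[-0.035,0.0,0],[0,0,0],1],[[-0.035,0.0,0],[0,0,0],1],[[-0.035,0.0,0],[0,0,0],1],[[0,0,0],[0,0,0],1]]' |grep -E "pos|force|width"
python3 - <<'E'
from fit import *
im,d,W=grab("side"); np.save("sW.npy",W); 
im2,d2,W2=grab("top"); np.save("tW.npy",W2)
o=cv2.resize(im[230:330,230:330],None,fx=4,fy=4,interpolation=cv2.INTER_CUBIC)
a,_=ortho("top",im2,(.5703,-.3565),np.radians(-38),.08,.13,.03,1500)
out=np.zeros((400,800,3),np.uint8); out[:,:400]=o; out[:a.shape[0],405:405+a.shape[1]]=a[:,:395]
cv2.imwrite("pics/n2.png",out[...,::-1])
N=np.array([.5675,-.3528]);yaw=np.radians(-38.08);co,si=np.cos(yaw),np.sin(yaw)
for n,V in(("side",W),("top",W2)):
    D=V[...,:2]-N;X=co*D[...,0]+si*D[...,1];Y=-si*D[...,0]+co*D[...,1]+.074
    for x0,x1 in((-.025,-.005),(-.005,.012),(.018,.028)):
        m=(X>x0)&(X<x1)&(abs(Y)<.015)&(V[...,2]>.03)&(V[...,2]<.08); print(n,x0,m.sum(),np.median(V[...,2][m]))
E
python3 to.py .44 -.227 .36 98
```

```text
tool_pos: [0.5192, -0.4089, 0.1555]
contact_force: [0.8, -1.9, 1.3]
gripper_width: 0.621
grasp_force: 0.0
tool_pos: [0.4352, -0.3428, 0.3555]
contact_force: [0.5, 0.7, -1.0]
gripper_width: 0.999
grasp_force: 0.0
side -0.025 57 0.05257813657639416
side -0.005 50 0.05256918964221419
side 0.018 26 0.04988404475035568
top -0.025 39 0.0537862611466843
top -0.005 51 0.051859015587401865
top 0.018 27 0.04963389368828742
t 26.95 pos [ 0.4371 -0.3446  0.3555] yaw -38.1 F [ 0.1 -0.8  0.6] w 0.998 g 0.0
shift now [-0.0702 -0.0943 -0.0046] shift after turn [ 0.116   0.0193 -0.0045] turn [ 2.4000e-03 -7.0000e-04 -2.3754e+00] j [-0.8  -0.16  1.6   0.    1.7   1.43]
```

View pics/n2.png

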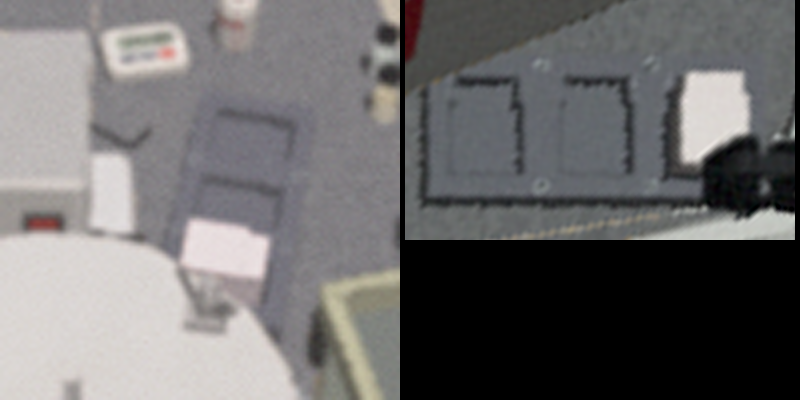

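```bash
cat > bar.py <<'E'
from h import *
import sys
W=np.load(sys.argv[1])
d=np.array([.139,-.9903]);n=np.array([.9903,.139]);C=np.array([.4482,-.1049])
D=W[...,:2]-C;s=D@d;k=D@n;Z=W[...,2]
for a in np.arange(-.18,.07,.004):
    m=(s>=a)&(s<a+.004)&(abs(k)<.028)&(Z>.145)&(Z<.18)
    if m.sum()>2: print(round(a,3),m.sum(),np.round([np.median(Z[m]),*np.percentile(k[m],[3,97])],4))
E
python3 bar.py tW.npy
```

```text
-0.18 15 [ 0.1684 -0.0123  0.0156]
-0.176 15 [ 0.169  -0.0126  0.0139]
-0.172 17 [ 0.1653 -0.0144  0.0146]
-0.168 10 [ 0.1579 -0.0082  0.0053]
-0.164 14 [ 0.1634 -0.0173  0.0154]
-0.16 20 [ 0.1636 -0.0172  0.0172]
-0.156 17 [ 0.1653 -0.0149  0.0169]
-0.152 16 [ 0.165  -0.0169  0.0138]
-0.148 22 [ 0.1668 -0.0184  0.0202]
-0.144 21 [ 0.1684 -0.0207  0.021 ]
-0.14 21 [ 0.1686 -0.0196  0.0177]
-0.136 23 [ 0.1681 -0.0197  0.0217]
-0.132 18 [ 0.1679 -0.0193  0.0197]
-0.128 24 [ 0.1673 -0.0179  0.0189]
-0.124 18 [ 0.1684 -0.0187  0.0203]
-0.12 21 [ 0.1684 -0.0206  0.0181]
-0.116 21 [ 0.168  -0.0195  0.0177]
-0.112 21 [ 0.1675 -0.0199  0.0217]
-0.108 22 [ 0.1675 -0.0192  0.0194]
-0.104 12 [ 0.1583 -0.01    0.0201]
-0.1 18 [ 0.167  -0.0191  0.0187]
-0.096 21 [ 0.1686 -0.0192  0.0181]
-0.092 21 [ 0.1689 -0.0195  0.0205]
-0.088 21 [ 0.1671 -0.0201  0.0199]
-0.084 21 [ 0.1685 -0.0177  0.0195]
-0.08 20 [ 0.1677 -0.0181  0.0207]
-0.076 21 [ 0.167  -0.0201  0.0185]
-0.072 23 [ 0.1674 -0.019   0.0196]
-0.068 21 [ 0.1682 -0.0213  0.0203]
-0.064 22 [ 0.1673 -0.0201  0.0199]
-0.06 21 [ 0.1685 -0.0177  
[... 339 characters left out ...]
1598 -0.0036  0.0048]
-0.016 4 [ 0.1538 -0.0042  0.0039]
-0.012 9 [ 0.1546 -0.0051  0.006 ]
-0.008 6 [ 0.1543 -0.0051  0.0063]
-0.004 6 [ 0.1558 -0.0062  0.0052]
0.0 8 [ 0.1558 -0.006   0.0047]
0.004 5 [ 0.1558 -0.0037  0.0049]
0.008 7 [ 0.1559 -0.0047  0.0066]
0.012 7 [ 0.1553 -0.0046  0.0062]
0.016 6 [ 0.1559 -0.0051  0.0063]
0.02 7 [ 0.1542 -0.0061  0.0052]
0.024 8 [ 0.1546 -0.006   0.0053]
0.028 4 [ 0.1571 -0.0038  0.0044]
0.032 6 [ 0.1538 -0.0047  0.0067]
0.036 9 [ 0.1542 -0.0044  0.0067]
0.04 5 [ 0.1545 -0.0051  0.0057]
0.044 8 [ 0.1558 -0.0061  0.0051]
0.048 7 [ 0.1556 -0.006   0.0053]
0.052 3 [ 0.1566 -0.0038  0.0016]
0.056 8 [ 0.1569 -0.0046  0.0066]
0.06 7 [ 0.1557 -0.0045  0.0068]
```

```bash
python3 -m inch '[[[0,0,0],[0,0,0.1277],1],[[0,0,0],[0,0,0.1277],1],[[0,0,0],[0,0,0.1277],1],[[0,0,0],[0,0,0.1277],1],[[0,0,0],[0,0,0.1277],1],[[0,0,0],[0,0,0.1277],1],[[-0.045,-0.007,0],[0,0,0],1],[[-0.045,-0.007,0],[0,0,0],1]]' |grep -E "pos|force|width"
python3 -m inch '[[[-0.045,-0.007,0],[0,0,0],1],[[-0.045,-0.007,0.02],[0,0,0],1],[[-0.045,-0.007,0.02],[0,0,0],1],[[-0.045,-0.007,0.02],[0,0,0],1],[[0,0,0.04],[0,0,0],1],[[0,0,0.04],[0,0,0],1],[[0,0,0],[0,0,0],1],[[0,0,0],[0,0,0],1]]' |grep -E "pos|force|width"
python3 to.py .4432 -.0697 .131 -82
```

```text
tool_pos: [0.4392, -0.2539, 0.3543]
contact_force: [1.0, 0.7, -0.1]
gripper_width: 1.002
grasp_force: 0.0
tool_pos: [0.4417, -0.0717, 0.215]
contact_force: [-0.3, -0.5, 0.7]
gripper_width: 1.0
grasp_force: 0.0
t 28.55 pos [ 0.4417 -0.0717  0.215 ] yaw -82.0 F [-0.3 -0.5  0.7] w 1.0 g 0.0
shift now [-0.0017 -0.0019  0.084 ] shift after turn [-0.0018 -0.0018  0.084 ] turn [0.0009 0.0005 0.    ] j [-0.33 -0.39  2.02  0.    1.51  2.67]
```

```bash
python3 -m inch '[[[-0.0017,-0.0018,0.04],[0,0,0],1],[[0,0,0.03],[0,0,0],1],[[0,0,0.014],[0,0,0],1],[[0,0,0],[0,0,0],0.6],[[0,0,0],[0,0,0],0.35],[[0,0,0],[0,0,0],0.35],[[0,0,0],[0,0,0],0.35],[[0,0,0],[0,0,0],0.35]]' |grep -E "pos|force|width"
python3 -m inch '[[[0,0,0],[0,0,0],0.35],[[0,0,0],[0,0,0],0.35]]' |grep -E "pos|force|width"
python3 -m inch '[[[0,0,0],[0,0,0],0.75],[[0,0,0],[0,0,0],0.75],[[-0.01,0,0],[0,0,0],0.75],[[-0.01,0,0],[0,0,0],0.75],[[-0.012,0,0],[0,0,0],0.75],[[0,0,0],[0,0,0],0.75]]' |grep -E "pos|force|width"
python3 to.py .4387 -.0376 .131 -82
```

```text
tool_pos: [0.4445, -0.0702, 0.1334]
contact_force: [0.5, -0.9, 6.3]
gripper_width: 0.43
grasp_force: 59.6
tool_pos: [0.4445, -0.0702, 0.1334]
contact_force: [-0.7, -0.4, 5.8]
gripper_width: 0.426
grasp_force: 59.6
tool_pos: [0.4379, -0.0363, 0.1303]
contact_force: [0.6, 0.8, -0.6]
gripper_width: 0.75
grasp_force: 0.0
t 30.15 pos [ 0.4379 -0.0363  0.1303] yaw -81.86 F [ 0.6  0.8 -0.6] w 0.75 g 0.0
shift now [ 0.0014 -0.0006 -0.0007] shift after turn [ 0.0014 -0.0006 -0.0007] turn [0.0004 0.0005 0.0024] j [-0.25 -0.34  2.13  0.    1.36  2.75]
```

```bash
python3 -m inch '[[[0.0014,0,0],[0,0,0],0.35],[[0,0,0],[0,0,0],0.35],[[0,0,0],[0,0,0],0.35],[[0,0,0],[0,0,0],0.35],[[0,0,0],[0,0,0],0.35],[[0,0,0],[0,0,0],0.35],[[0,0,0],[0,0,0],0.35]]' |grep -E "pos|force|width"
python3 -m inch '[[[0,0,-0.002],[0,0,0],0.3],[[0,0,-0.002],[0,0,0],0.3],[[0.008,0,0],[0,0,0],0.3],[[0.008,0,0],[0,0,0],0.3],[[0,0,0],[0,0,0],0.3]]' |grep -E "pos|force|width"
```

```text
tool_pos: [0.4388, -0.0395, 0.1309]
contact_force: [2.6, 0.1, 3.0]
gripper_width: 0.506
grasp_force: 61.1
tool_pos: [0.4407, -0.0562, 0.1345]
contact_force: [0.1, 0.5, -0.2]
gripper_width: 0.506
grasp_force: 60.9
```

```bash
python3 -m inch '[[[0.015,0,0],[0,0,0],0.3],[[0.02,0,0],[0,0,0],0.3],[[0.022,0,0],[0,0,0],0.3],[[0.022,0,0],[0,0,0],0.3],[[0.022,0,0],[0,0,0],0.3],[[0.022,0,0],[0,0,0],0.3],[[0.022,0,0],[0,0,0],0.3],[[0.022,0,0],[0,0,0],0.3]]' |grep -E "pos|force|width"
python3 -m inch '[[[0,0.015,0],[0,0,0],0.3],[[0,0.015,0],[0,0,0],0.3],[[0,0,-0.04],[0,0,0],0.3],[[0,0,-0.045],[0,0,0],0.3],[[0,0,-0.045],[0,0,0],0.3],[[0,0,-0.045],[0,0,0],0.3],[[0,0,-0.05],[0,0,0],0.3],[[0,0,0],[0,0,0],0.3]]' |grep -E "pos|force|width"
python3 -m inch '[[[0,0,0],[0,0,-0.128],0.3],[[0,0,0],[0,0,-0.128],0.3],[[0,0,0],[0,0,-0.128],0.3],[[0,0,0],[0,0,-0.128],0.3],[[0,0,0],[0,0,-0.128],0.3],[[0,0,0],[0,0,-0.128],0.3]]' |grep -E "pos|force|width"
python3 to.py .5690 -.3537 .36 -38.08
```

```text
tool_pos: [0.4639, -0.2216, 0.1343]
contact_force: [-0.0, 1.0, -1.0]
gripper_width: 0.505
grasp_force: 60.9
tool_pos: [0.4363, -0.2264, 0.3689]
contact_force: [1.1, -0.8, -0.4]
gripper_width: 0.501
grasp_force: 61.4
tool_pos: [0.4341, -0.2247, 0.3584]
contact_force: [-0.9, 1.0, -1.3]
gripper_width: 0.506
grasp_force: 61.3
t 33.55 pos [ 0.4341 -0.2247  0.3584] yaw -37.71 F [-0.9  1.  -1.3] w 0.506 g 61.3
shift now [ 0.1857  0.0195 -0.0019] shift after turn [ 0.1858  0.0183 -0.0016] turn [-0.      0.0017  0.0065] j [-0.63 -0.32  1.73  0.    1.73  1.6 ]
```

```bash
python3 -m inch '[[[0.037,0.0037,0],[0,0,0.0065],0.3],[[0.037,0.0037,0],[0,0,0],0.3],[[0.037,0.0037,0],[0,0,0],0.3],[[0.037,0.0037,0],[0,0,0],0.3],[[0.037,0.0037,0],[0,0,0],0.3],[[0,0,0.03],[0,0,0],0.3],[[0,0,0.05],[0,0,0],0.3],[[0,0,0.05],[0,0,0],0.3]]' |grep -E "pos|force|width"
python3 -m inch '[[[0,0,0.05],[0,0,0],0.3],[[0,0,0.05],[0,0,0],0.3],[[0,0,0.05],[0,0,0],0.3],[[0,0,0.03],[0,0,0],0.3],[[0,0,0],[0,0,0],0.3],[[0,0,0],[0,0,0],0.3],[[0,0,0],[0,0,0],0.3],[[0,0,0],[0,0,0],0.3]]' |grep -E "pos|force|width"
python3 to.py .5690 -.3540 .030 -38.08; python3 blk.py 0
```

```text
tool_pos: [0.5683, -0.3545, 0.2277]
contact_force: [0.9, -1.2, -1.6]
gripper_width: 0.508
grasp_force: 61.4
tool_pos: [0.5698, -0.3553, 0.0531]
contact_force: [0.0, 0.1, -0.8]
gripper_width: 0.507
grasp_force: 61.2
t 35.15 pos [ 0.5698 -0.3553  0.0531] yaw -38.37 F [ 0.   0.1 -0.8] w 0.507 g 61.2
shift now [-0.0016 -0.0005  0.0231] shift after turn [-0.0015 -0.0005  0.0231] turn [ 0.     -0.0056 -0.005 ] j [-0.67  0.31  1.62  0.    1.2   1.57]
211 Z pct [0.0244 0.0524 0.0785 0.0901 0.1266]
top 91 0.08816441586194952 X [-0.0347 -0.0319  0.0099  0.021   0.0235] Y [-0.0286 -0.0231 -0.0074  0.0126  0.0177]
sides 111 X [-0.0342 -0.031   0.0063  0.0239  0.0334] Y [-0.0298 -0.0234 -0.0208 -0.0157  0.0137]
nest pts 410 X [-0.0515 -0.0506  0.0426  0.0436] Y [-0.1113 -0.0988  0.1092  0.112 ] Z 0.019959132774646393
tcp nest frame [-0.0014  0.0007  0.0527]
```

```bash
python3 -m inch '[[[-0.0015,-0.0005,0.01],[0,0,-0.005],0.3],[[0,0,0.01],[0,0,0],0.3],[[0,0,0.004],[0,0,0],0.3],[[0,0,0.002],[0,0,0],0.3],[[0,0,0],[0,0,0],0.3]]' |grep -E "pos|force|width"
python3 -m inch '[[[0,0,0.002],[0,0,0],0.3],[[0,0,0.002],[0,0,0],0.3],[[0,0,0],[0,0,0],0.3]]' |grep -E "pos|force|width"
python3 to.py .5690 -.3540 .018 -38.08
```

```text
tool_pos: [0.5677, -0.3528, 0.0261]
contact_force: [-3.5, 2.4, 12.3]
gripper_width: 0.503
grasp_force: 63.3
tool_pos: [0.5693, -0.3543, 0.0241]
contact_force: [-2.3, 1.3, 16.2]
gripper_width: 0.503
grasp_force: 64.4
t 36.0 pos [ 0.5693 -0.3543  0.0241] yaw -38.07 F [-2.3  1.3 16.2] w 0.503 g 64.4
shift now [-0.0004 -0.0001  0.0061] shift after turn [-0.0004 -0.0001  0.0061] turn [ 0.0003 -0.0049  0.0001] j [-0.67  0.34  1.64 -0.    1.16  1.57]
```

```bash
python3 -m inch '[[[0,0,-0.003],[0,0,0],0.3],[[-0.0025,0,0],[0,0,0],0.3],[[0,0,0],[0,0,0],0.3],[[0,0,0.002],[0,0,0],0.3],[[0,0,0.001],[0,0,0],0.3],[[0,0,0],[0,0,0],0.3]]' |grep -E "pos|force|width"
python3 -m inch '[[[0,0,0.001],[0,0,0],0.3],[[0,0,0.001],[0,0,0],0.3],[[0,0,0],[0,0,0],0.3]]' |grep -E "pos|force|width"
```

```text
tool_pos: [0.5673, -0.3528, 0.0243]
contact_force: [-1.3, 0.2, 19.0]
gripper_width: 0.502
grasp_force: 64.8
tool_pos: [0.5681, -0.3534, 0.0232]
contact_force: [-0.4, 0.3, 20.8]
gripper_width: 0.504
grasp_force: 65.4
```

```bash
python3 - <<'E'
from fit import *
s=manip.state(); tau=np.array(s["ft_torque"]);F=np.array(s["contact_force"]); print(F,tau)
yaw=np.radians(-38.08);co,si=np.cos(yaw),np.sin(yaw)
# r x F = tau ; F~z: tau=(ry Fz, -rx Fz)
r=np.array([-tau[1]/F[2],tau[0]/F[2]]); print("contact rel. (if about TCP) nest X,Y",co*r[0]+si*r[1],-si*r[0]+co*r[1])
im,d,W=grab("side"); o=cv2.resize(im[235:310,240:325],None,fx=7,fy=7,interpolation=cv2.INTER_CUBIC); cv2.imwrite("pics/n3.png",o[...,::-1])
E
```

```text
[-0.41383569  0.25996701 20.83571135] [0.40118729 0.63376083 0.03744653]
contact rel. (if about TCP) nest X,Y -0.03581839787682194 -0.0036036368701766307
```

View pics/n3.png

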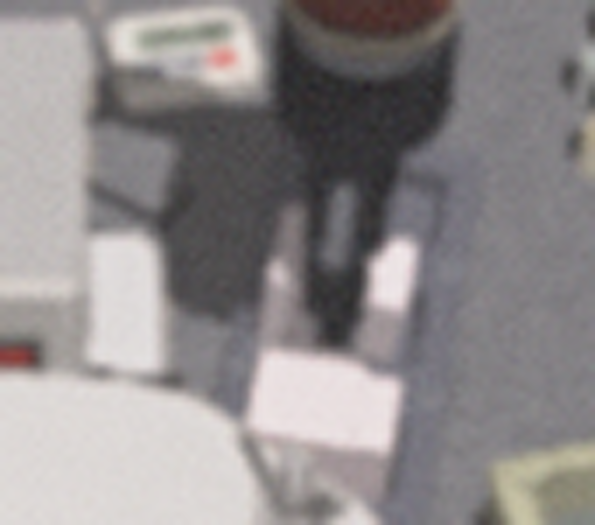

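```bash
python3 -m inch '[[[0,0,-0.004],[0,0,0],0.3],[[0.0045,0,0],[0,0,0],0.3],[[0,0,0],[0,0,0],0.3],[[0,0,0.002],[0,0,0],0.3],[[0,0,0.001],[0,0,0],0.3],[[0,0,0],[0,0,0],0.3]]' |grep -E "pos|force|width"
python3 -c "
from h import *
s=manip.state();print(np.round(s['ft_torque'],2))"
python3 -m inch '[[[0,0,0.001],[0,0,0],0.3],[[0,0,0.001],[0,0,0],0.3],[[0,0,0],[0,0,0],0.3]]' |grep -E "pos|force|width"
python3 -c "
from h import *
s=manip.state();print(np.round(s['ft_torque'],2))"
```

```text
tool_pos: [0.5692, -0.3541, 0.0214]
contact_force: [-4.5, 1.6, 16.6]
gripper_width: 0.509
grasp_force: 65.7
[0.77 1.06 0.09]
tool_pos: [0.5701, -0.3548, 0.0202]
contact_force: [-2.1, 0.8, 17.6]
gripper_width: 0.504
grasp_force: 66.4
[0.65 0.84 0.01]
```

```bash
python3 -m inch '[[[0,0,-0.004],[0,0,0],0.3],[[0.0025,0,0],[0,0,0],0.3],[[0,0,0],[0,0,0],0.3],[[0,0,0],[0,0,0],0.3]]' |grep -E "pos|force|width"
python3 - <<'E'
from fit import *
s=manip.state();print(np.round(s['ft_torque'],2))
im,d,W=grab("side"); o=cv2.resize(im[235:310,240:325],None,fx=7,fy=7,interpolation=cv2.INTER_CUBIC); cv2.imwrite("pics/n4.png",o[...,::-1])
N=np.array([.5675,-.3528]);yaw=np.radians(-38.08);co,si=np.cos(yaw),np.sin(yaw)
D=W[...,:2]-N;X=co*D[...,0]+si*D[...,1];Y=-si*D[...,0]+co*D[...,1]
I=im.astype(float);w=(I.min(-1)>100)
for x0 in np.arange(-.044,.044,.004):
    for y,n in((0,"B"),(-.074,"C")):
        m=(X>x0)&(X<x0+.004)&(abs(Y-y)<.024)&(W[...,2]>.04)&(W[...,2]<.09)&w
        print(n,round(x0,3),m.sum(),np.round(np.percentile(W[...,2][m],[50,90]),4) if m.any() else "",end=" | ")
    print()
E
```

```text
tool_pos: [0.5699, -0.3545, 0.0203]
contact_force: [-2.4, 1.8, 8.5]
gripper_width: 0.504
grasp_force: 65.1
[ 0.51  0.65 -0.  ]
B -0.044 0  | C -0.044 0  | 
B -0.04 0  | C -0.04 0  | 
B -0.036 4 [0.0425 0.0486] | C -0.036 0  | 
B -0.032 17 [0.0592 0.0627] | C -0.032 9 [0.0511 0.0535] | 
B -0.028 17 [0.0621 0.0652] | C -0.028 13 [0.0536 0.0548] | 
B -0.024 21 [0.0615 0.0642] | C -0.024 20 [0.0533 0.0558] | 
B -0.02 12 [0.055  0.0618] | C -0.02 19 [0.0523 0.0554] | 
B -0.016 1 [0.0421 0.0421] | C -0.016 18 [0.0533 0.0552] | 
B -0.012 0  | C -0.012 17 [0.0531 0.0549] | 
B -0.008 0  | C -0.008 17 [0.0536 0.0563] | 
B -0.004 0  | C -0.004 17 [0.0528 0.0561] | 
B 0.0 0  | C 0.0 20 [0.0522 0.0544] | 
B 0.004 0  | C 0.004 20 [0.0515 0.0536] | 
B 0.008 0  | C 0.008 18 [0.0526 0.0541] | 
B 0.012 11 [0.0535 0.0564] | C 0.012 19 [0.0517 0.0554] | 
B 0.016 16 [0.0539 0.0563] | C 0.016 17 [0.0488 0.0517] | 
B 0.02 16 [0.0524 0.0547] | C 0.02 18 [0.0484 0.0511] | 
B 0.024 15 [0.0509 0.0539] | C 0.024 18 [0.0491 0.0521] | 
B 0.028 3 [0.0541 0.0549] | C 0.028 11 [0.0475 0.051 ] | 
B 0.032 0  | C 0.032 0  | 
B 0.036 0  | C 0.036 0  | 
B 0.04 0  | C 0.04 0  |
```

View pics/n4.png

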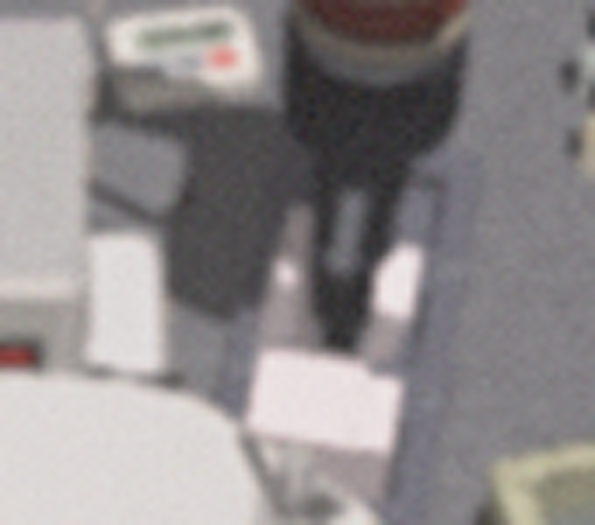

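```bash
python3 -m inch '[[[0.0015,0,-0.001],[0,0,0],0.3],[[0.0015,0,0],[0,0,0],0.3],[[0,0,0.001],[0,0,0],0.3],[[0,0,0.001],[0,0,0],0.3],[[0,0,0],[0,0,0],0.3]]' |grep -E "pos|force|width"
python3 -c "
from h import *
s=manip.state();print(np.round(s['ft_torque'],2))"
```

```text
tool_pos: [0.5726, -0.3567, 0.0197]
contact_force: [-3.4, 1.7, 6.7]
gripper_width: 0.505
grasp_force: 65.1
[ 0.61  0.71 -0.02]
```

```bash
cat > prof.py <<'E'
from fit import *
import sys
im,d,W=grab("side")
N=np.array([.5675,-.3528]);yaw=np.radians(-38.08);co,si=np.cos(yaw),np.sin(yaw)
D=W[...,:2]-N;X=co*D[...,0]+si*D[...,1];Y=-si*D[...,0]+co*D[...,1]
I=im.astype(float);w=(I.min(-1)>100)
for y,n in((.074,"P3"),(0,"P2"),(-.074,"P1")):
    m0=(abs(Y-y)<.024)&(W[...,2]>.04)&(W[...,2]<.09)&w&(abs(X)<.05)
    if m0.sum()<10: continue
    print(n,"X ends",np.round(np.percentile(X[m0],[1,3,97,99]),4),"Yp",np.round(np.percentile((Y-y)[m0],[3,97]),4),[(round(x0,3),int((q:=m0&(X>x0)&(X<x0+.01)).sum()),round(float(np.percentile(W[...,2][q],70)),4)) for x0 in np.arange(-.035,.035,.01) if (m0&(X>x0)&(X<x0+.01)).sum()>4])
E
python3 prof.py
python3 -m inch '[[[0.001,0,0],[0,0,0],0.3],[[0.001,0,0.001],[0,0,0],0.3],[[0,0,0.001],[0,0,0],0.3],[[0,0,0.001],[0,0,0],0.3],[[0,0,0],[0,0,0],0.3]]' |grep -E "pos|force|width"
python3 prof.py
```

```text
P2 X ends [-0.0296 -0.0282  0.0309  0.0316] Yp [-0.0231  0.0167] [(np.float64(-0.035), 17, 0.0613), (np.float64(-0.025), 43, 0.0631), (np.float64(-0.015), 7, 0.059), (np.float64(0.015), 35, 0.0536), (np.float64(0.025), 29, 0.0521)]
P1 X ends [-0.0293 -0.0278  0.0286  0.0301] Yp [-0.0214  0.0213] [(np.float64(-0.035), 21, 0.0538), (np.float64(-0.025), 43, 0.0538), (np.float64(-0.015), 43, 0.0536), (np.float64(-0.005), 49, 0.0534), (np.float64(0.005), 48, 0.053), (np.float64(0.015), 43, 0.0498), (np.float64(0.025), 25, 0.0504)]
tool_pos: [0.5749, -0.3585, 0.0185]
contact_force: [-3.9, 2.8, 12.3]
gripper_width: 0.508
grasp_force: 65.8
P2 X ends [-0.0272 -0.0257  0.0338  0.0345] Yp [-0.0231  0.0165] [(np.float64(-0.035), 7, 0.0487), (np.float64(-0.025), 41, 0.063), (np.float64(-0.015), 16, 0.0616), (np.float64(0.015), 22, 0.0541), (np.float64(0.025), 38, 0.0508)]
P1 X ends [-0.0292 -0.028   0.0287  0.0301] Yp [-0.0217  0.0204] [(np.float64(-0.035), 20, 0.0536), (np.float64(-0.025), 45, 0.0533), (np.float64(-0.015), 41, 0.0538), (np.float64(-0.005), 48, 0.0537), (np.float64(0.005), 45, 0.0534), (np.float64(0.015), 43, 0.0506), (np.float64(0.025), 24, 0.05)]
```

```bash
python3 -m inch '[[[0,0,-0.008],[0,0,0],0.3],[[0,0,-0.01],[0,0,0],0.3],[[-0.002,0,0],[0,0.08,0],0.3],[[0,0,0],[0,0.08,0],0.3],[[0,0,0],[0,0,0],0.3],[[0,0,0],[0,0,0],0.3],[[0,0,0],[0,0,0],0.3]]' |grep -E "pos|force|width"
python3 prof.py; python3 to.py .5690 -.3540 .03 -38.08
```

```text
tool_pos: [0.5736, -0.3576, 0.0349]
contact_force: [-0.7, -0.1, -1.0]
gripper_width: 0.508
grasp_force: 64.1
P2 X ends [-0.0317 -0.0298  0.0273  0.0279] Yp [-0.0236  0.0173] [(np.float64(-0.035), 18, 0.0627), (np.float64(-0.025), 9, 0.0518), (np.float64(-0.015), 5, 0.0483), (np.float64(0.005), 28, 0.0716), (np.float64(0.015), 50, 0.0696), (np.float64(0.025), 16, 0.0695)]
P1 X ends [-0.0293 -0.0277  0.0288  0.0301] Yp [-0.0224  0.0224] [(np.float64(-0.035), 21, 0.0549), (np.float64(-0.025), 39, 0.0535), (np.float64(-0.015), 46, 0.0542), (np.float64(-0.005), 46, 0.0532), (np.float64(0.005), 49, 0.0534), (np.float64(0.015), 44, 0.0494), (np.float64(0.025), 24, 0.0508)]
t 40.15 pos [ 0.5737 -0.3578  0.035 ] yaw -38.09 F [-0.4 -0.3 -1.1] w 0.504 g 64.1
shift now [-0.0067 -0.0001  0.0039] shift after turn [-0.006  -0.0001  0.005 ] turn [ 0.000e+00 -1.602e-01 -1.000e-04] j [-0.67  0.25  1.73  0.    1.    1.57]
```

```bash
cat > prof2.py <<'E'
from fit import *
import sys
yc=float(sys.argv[1])
N=np.array([.5675,-.3528]);yaw=np.radians(-38.08);co,si=np.cos(yaw),np.sin(yaw)
for n in("side","top"):
    im,d,W=grab(n);D=W[...,:2]-N;X=co*D[...,0]+si*D[...,1];Y=-si*D[...,0]+co*D[...,1]-yc
    I=im.astype(float);w=(I.min(-1)>(150 if n=="side" else 150))
    m=(abs(Y)<.025)&(abs(X)<.05)&(W[...,2]>.035)&(W[...,2]<.11)&w
    print(n,[(round(a,3),int((q:=m&(X>=a)&(X<a+.006)).sum()),round(float(np.median(W[...,2][q])),4)) for a in np.arange(-.042,.042,.006) if (m&(X>=a)&(X<a+.006)).sum()>2])
E
python3 prof2.py 0
```

```text
side [(np.float64(0.006), 11, 0.0721), (np.float64(0.012), 23, 0.0704), (np.float64(0.018), 22, 0.0692), (np.float64(0.024), 17, 0.069)]
top []
```

```bash
python3 -m inch '[[[0.0013,0,0.0002],[0,0,0],0.3],[[-0.0008,0,0.005],[0,0,0],0.3],[[-0.0005,0,0.003],[0,0,0],0.3],[[0,0,0],[0,0,0],0.3]]' |grep -E "pos|force|width"
python3 -m inch '[[[-0.0003,0,0.002],[0,0,0],0.3],[[0,0,0],[0,0,0],0.3]]' |grep -E "pos|force|width"
python3 -m inch '[[[-0.0003,0,0.002],[0,0,0],0.3],[[0,0,0],[0,0,0],0.3]]' |grep -E "pos|force|width"
python3 prof.py
```

```text
tool_pos: [0.5735, -0.3575, 0.0253]
contact_force: [-0.0, 0.9, -0.5]
gripper_width: 0.503
grasp_force: 64.1
tool_pos: [0.5742, -0.3581, 0.025]
contact_force: [-1.3, 0.8, 0.7]
gripper_width: 0.508
grasp_force: 64.6
tool_pos: [0.5746, -0.3583, 0.0247]
contact_force: [-3.9, 3.2, 9.9]
gripper_width: 0.511
grasp_force: 65.8
P2 X ends [-0.0291 -0.0284  0.0285  0.029 ] Yp [-0.0228  0.017 ] [(np.float64(-0.035), 11, 0.0537), (np.float64(0.005), 25, 0.0636), (np.float64(0.015), 43, 0.0601), (np.float64(0.025), 21, 0.0596)]
P1 X ends [-0.0292 -0.0279  0.0286  0.03  ] Yp [-0.0217  0.021 ] [(np.float64(-0.035), 18, 0.0542), (np.float64(-0.025), 45, 0.054), (np.float64(-0.015), 44, 0.0535), (np.float64(-0.005), 48, 0.0537), (np.float64(0.005), 49, 0.0534), (np.float64(0.015), 43, 0.0497), (np.float64(0.025), 25, 0.0499)]
```

```bash
python3 - <<'E'
from h import *
s=manip.state(); t=np.array(s["ft_torque"]);F=np.array(s["contact_force"]);print(F,t)
yaw=np.radians(-38.08);c,si=np.cos(yaw),np.sin(yaw);M=np.array([[c,si,0],[-si,c,0],[0,0,1]])
print("nest F",M@F,"T",M@t)
E
python3 -m inch '[[[-0.001,0,-0.0002],[0,0,0],0.3],[[0,0,0],[0,0,0],0.3]]' |grep -E "pos|force"
python3 -m inch '[[[-0.001,0,-0.0002],[0,0,0],0.3],[[-0.0002,0,0.001],[0,0,0],0.3],[[0,0,0],[0,0,0],0.3]]' |grep -E "pos|force"
```

```text
[-4.11421683  3.485556   10.10937275] [ 0.71189456  1.00355532 -0.03600049]
nest F [-5.38826277  0.20616758 10.10937275] T [-0.05858587  1.22901783 -0.03600049]
tool_pos: [0.5744, -0.3582, 0.0249]
contact_force: [-2.4, 1.2, 7.7]
grasp_force: 65.3
tool_pos: [0.5744, -0.3582, 0.0249]
contact_force: [-1.5, 1.2, 10.1]
grasp_force: 65.7
```

```bash
cat > ft.py <<'E'
from h import *
s=manip.state(); t=np.array(s["ft_torque"]);F=np.array(s["contact_force"])
yaw=np.radians(-38.08);c,si=np.cos(yaw),np.sin(yaw);M=np.array([[c,si,0],[-si,c,0],[0,0,1]])
F=M@F;T=M@t;q=M@(np.array(s["tool_pos"])-[.5675,-.3528,0])
print("F",np.round(F,1),"T",np.round(T,2),"tcp",np.round(q,4),"w",round(s["gripper_width"],3))
print([("h",h,"rx",round((-h*F[0]-T[1])/F[2],3),"ry",round((T[0]-h*F[1])/F[2],3)) for h in(.02,.1,.2)])
E
python3 ft.py; python3 prof.py
python3 - <<'E'
from fit import *
im,d,W=grab("side"); im2,_,_=grab("top")
o=cv2.resize(im[245:305,250:320],None,fx=8,fy=8,interpolation=cv2.INTER_CUBIC); cv2.imwrite("pics/n5.png",o[...,::-1])
E
```

```text
F [-1.9  0.1 10.1] T [ 0.06  0.47 -0.01] tcp [0.0088 0.     0.0249] w 0.506
[('h', 0.02, 'rx', np.float64(-0.042), 'ry', np.float64(0.005)), ('h', 0.1, 'rx', np.float64(-0.027), 'ry', np.float64(0.005)), ('h', 0.2, 'rx', np.float64(-0.008), 'ry', np.float64(0.004))]
P2 X ends [-0.0313 -0.0293  0.0284  0.0289] Yp [-0.0235  0.017 ] [(np.float64(-0.035), 14, 0.056), (np.float64(-0.025), 7, 0.0465), (np.float64(0.005), 23, 0.0632), (np.float64(0.015), 45, 0.0601), (np.float64(0.025), 20, 0.0599)]
P1 X ends [-0.0295 -0.0279  0.0286  0.03  ] Yp [-0.0211  0.0206] [(np.float64(-0.035), 19, 0.053), (np.float64(-0.025), 45, 0.0547), (np.float64(-0.015), 43, 0.0543), (np.float64(-0.005), 48, 0.0531), (np.float64(0.005), 48, 0.0542), (np.float64(0.015), 44, 0.0503), (np.float64(0.025), 25, 0.0498)]
```

View pics/n5.png

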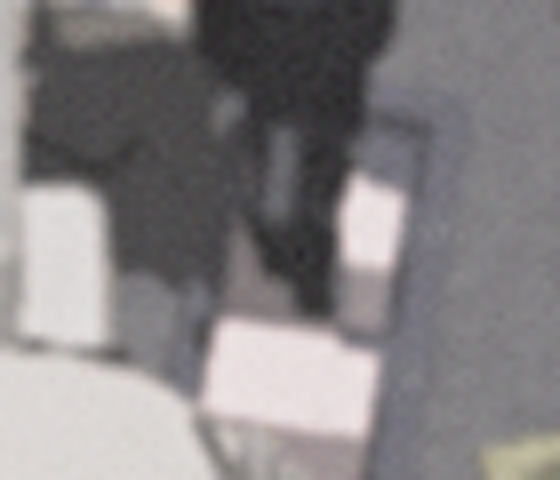

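```bash
python3 -m inch '[[[0.0003,0,-0.003],[0,0,0],0.3],[[0,0,0],[0,0,0],0.3],[[0,0,0],[0,0,0],0.3]]' |grep -E "pos|force"; python3 ft.py
python3 -m inch '[[[-0.0004,0,0.003],[0,0,0],0.3],[[0,0,0],[0,0,0],0.3],[[0,0,0],[0,0,0],0.3]]' |grep -E "pos|force"; python3 ft.py
python3 -m inch '[[[-0.0002,0,0.0015],[0,0,0],0.3],[[0,0,0],[0,0,0],0.3]]' |grep -E "pos|force"; python3 ft.py; python3 prof.py|head -1
```

```text
tool_pos: [0.5727, -0.3568, 0.025]
contact_force: [1.0, -0.2, 3.7]
grasp_force: 64.8
F [0.9 0.4 3.7] T [-0.01  0.15 -0.01] tcp [0.0066 0.     0.025 ] w 0.508
[('h', 0.02, 'rx', np.float64(-0.045), 'ry', np.float64(-0.006)), ('h', 0.1, 'rx', np.float64(-0.065), 'ry', np.float64(-0.015)), ('h', 0.2, 'rx', np.float64(-0.091), 'ry', np.float64(-0.026))]
tool_pos: [0.5735, -0.3575, 0.024]
contact_force: [-2.5, 1.7, 11.6]
grasp_force: 66.3
F [-3.  -0.2 11.6] T [0.01 0.73 0.01] tcp [0.0076 0.     0.024 ] w 0.504
[('h', 0.02, 'rx', np.float64(-0.058), 'ry', np.float64(0.001)), ('h', 0.1, 'rx', np.float64(-0.037), 'ry', np.float64(0.002)), ('h', 0.2, 'rx', np.float64(-0.011), 'ry', np.float64(0.004))]
tool_pos: [0.574, -0.3578, 0.0234]
contact_force: [-2.6, 2.6, 14.9]
grasp_force: 66.9
F [-3.6  0.5 14.9] T [-0.02  0.88  0.  ] tcp [0.0082 0.     0.0234] w 0.503
[('h', 0.02, 'rx', np.float64(-0.054), 'ry', np.float64(-0.002)), ('h', 0.1, 'rx', np.float64(-0.034), 'ry', np.float64(-0.005)), ('h', 0.2, 'rx', np.float64(-0.01), 'ry', np.float64(-0.008))]
P2 X ends [-0.0313 -0.0294  0.0278  0.0283] Yp [-0.0234  0.0183] [(np.float64(-0.035), 12, 0.0581), (np.float64(0.005), 29, 0.0622), (np.float64(0.015), 42, 0.0586), (np.float64(0.025), 15, 0.0599)]
```

```bash
python3 -m inch '[[[0.0006,0,-0.005],[0,0,0],0.3],[[0.0035,0,0.0006],[0,0.02,0],0.3],[[0,0,0],[0,0,0],0.3],[[0,0,0],[0,0,0],0.3]]' |grep -E "pos|force"; python3 ft.py; python3 prof.py|head -1; python3 prof2.py 0
python3 -m inch '[[[-0.0004,0,0.002],[0,0,0],0.3],[[-0.0004,0,0.002],[0,0,0],0.3],[[0,0,0],[0,0,0],0.3],[[0,0,0],[0,0,0],0.3]]' |grep -E "pos|force"; python3 ft.py
```

```text
tool_pos: [0.5748, -0.3585, 0.0243]
contact_force: [0.8, -1.1, 0.2]
grasp_force: 65.1
F [ 1.3 -0.3  0.2] T [ 0.02 -0.02 -0.03] tcp [0.0093 0.     0.0243] w 0.509
[('h', 0.02, 'rx', np.float64(-0.041), 'ry', np.float64(0.119)), ('h', 0.1, 'rx', np.float64(-0.555), 'ry', np.float64(0.254)), ('h', 0.2, 'rx', np.float64(-1.198), 'ry', np.float64(0.423))]
P2 X ends [-0.029  -0.0287  0.0283  0.0287] Yp [-0.0228  0.0186] [(np.float64(-0.035), 9, 0.0577), (np.float64(0.005), 27, 0.0635), (np.float64(0.015), 45, 0.0595), (np.float64(0.025), 17, 0.0592)]
side [(np.float64(0.006), 13, 0.064), (np.float64(0.012), 22, 0.0598), (np.float64(0.018), 24, 0.0588), (np.float64(0.024), 18, 0.058)]
top []
tool_pos: [0.5755, -0.3591, 0.0232]
contact_force: [-4.2, 2.9, 11.2]
grasp_force: 67.0
F [-5.1 -0.3 11.2] T [-0.07  1.17 -0.01] tcp [ 0.0102 -0.      0.0232] w 0.504
[('h', 0.02, 'rx', np.float64(-0.096), 'ry', np.float64(-0.005)), ('h', 0.1, 'rx', np.float64(-0.059), 'ry', np.float64(-0.003)), ('h', 0.2, 'rx', np.float64(-0.013), 'ry', np.float64(-0.0))]
```

```bash
python3 -m inch '[[[0.001,0,-0.006],[0,0,0],0.3],[[0.001,0,-0.006],[0,0.05,0],0.3],[[0,0,0],[0,0.04,0],0.3],[[0,0,0],[0,0,0],0.3],[[0,0,0],[0,0,0],0.3],[[0,0,0],[0,0,0],0.3]]' |grep -E "pos|force"; python3 ft.py; python3 prof.py|head -1; python3 prof2.py 0; python3 to.py .57 -.35 .03 -38.08
```

```text
tool_pos: [0.5749, -0.3586, 0.0328]
contact_force: [0.4, -0.1, -1.3]
grasp_force: 65.1
F [ 0.3  0.2 -1.3] T [ 0.03  0.14 -0.04] tcp [ 0.0094 -0.      0.0328] w 0.506
[('h', 0.02, 'rx', np.float64(0.114), 'ry', np.float64(-0.018)), ('h', 0.1, 'rx', np.float64(0.135), 'ry', np.float64(-0.008)), ('h', 0.2, 'rx', np.float64(0.16), 'ry', np.float64(0.003))]
P2 X ends [-0.0319 -0.0297  0.0261  0.0263] Yp [-0.0231  0.0203] [(np.float64(-0.035), 10, 0.0546), (np.float64(-0.025), 7, 0.0459), (np.float64(-0.005), 9, 0.0696), (np.float64(0.005), 40, 0.0696), (np.float64(0.015), 48, 0.0688), (np.float64(0.025), 12, 0.0639)]
side [(np.float64(-0.0), 11, 0.069), (np.float64(0.006), 21, 0.0708), (np.float64(0.012), 21, 0.0672), (np.float64(0.018), 22, 0.0678), (np.float64(0.024), 12, 0.0657)]
top []
t 44.3 pos [ 0.5751 -0.3588  0.0331] yaw -38.08 F [ 0.7 -0.2 -0.9] w 0.507 g 65.1
shift now [-0.0099 -0.0038  0.0004] shift after turn [-0.0094 -0.0038  0.0031] turn [ 0.     -0.2698  0.    ] j [-0.67  0.2   1.81  0.    0.86  1.57]
```

```bash
python3 -m inch '[[[0.0034,0,0.0009],[0,0,0],0.3],[[-0.0008,0,0.003],[0,0,0],0.3],[[-0.0005,0,0.002],[0,0,0],0.3],[[0,0,0],[0,0,0],0.3],[[0,0,0],[0,0,0],0.3]]' |grep -E "pos|force"; python3 ft.py; python3 prof.py|head -1
python3 -m inch '[[[-0.0005,0,0.002],[0,0,0],0.3],[[0,0,0],[0,0,0],0.3],[[0,0,0],[0,0,0],0.3]]' |grep -E "pos|force"; python3 ft.py
python3 -m inch '[[[-0.0005,0,0.002],[0,0,0],0.3],[[0,0,0],[0,0,0],0.3],[[0,0,0],[0,0,0],0.3]]' |grep -E "pos|force"; python3 ft.py;python3 prof.py|head -1
```

```text
tool_pos: [0.5775, -0.3607, 0.0276]
contact_force: [-0.6, -0.3, -1.0]
grasp_force: 65.1
F [-0.3 -0.6 -1. ] T [ 0.    0.14 -0.02] tcp [0.0128 0.     0.0276] w 0.504
[('h', 0.02, 'rx', np.float64(0.133), 'ry', np.float64(-0.017)), ('h', 0.1, 'rx', np.float64(0.112), 'ry', np.float64(-0.065)), ('h', 0.2, 'rx', np.float64(0.087), 'ry', np.float64(-0.126))]
P2 X ends [-0.0286 -0.0259  0.0294  0.0297] Yp [-0.0233  0.0204] [(np.float64(-0.035), 6, 0.0487), (np.float64(0.005), 35, 0.0677), (np.float64(0.015), 44, 0.0638), (np.float64(0.025), 26, 0.0639)]
tool_pos: [0.5777, -0.3608, 0.0258]
contact_force: [-0.2, 0.1, -1.6]
grasp_force: 65.1
F [-0.2 -0.1 -1.6] T [-0.    0.15  0.03] tcp [0.013  0.     0.0258] w 0.505
[('h', 0.02, 'rx', np.float64(0.089), 'ry', np.float64(-0.001)), ('h', 0.1, 'rx', np.float64(0.078), 'ry', np.float64(-0.003)), ('h', 0.2, 'rx', np.float64(0.064), 'ry', np.float64(-0.007))]
tool_pos: [0.5777, -0.3608, 0.0237]
contact_force: [0.1, 0.5, -1.6]
grasp_force: 65.1
F [-0.3  0.5 -1.6] T [-0.02  0.19 -0.01] tcp [ 0.013  -0.      0.0237] w 0.505
[('h', 0.02, 'rx', np.float64(0.114), 'ry', np.float64(0.016)), ('h', 0.1, 'rx', np.float64(0.101), 'ry', np.float64(0.04)), ('h', 0.2, 'rx', np.float64(0.085), 'ry', np.float64(0.069))]
P2 X ends [-0.0287 -0.0274  0.0294  0.0299] Yp [-0.0222  0.0191] [(np.float64(-0.035), 6, 0.0477), (np.float64(0.005), 35, 0.0627), (np.float64(0.015), 43, 0.0605), (np.float64(0.025), 24, 0.0605)]
```

Going in freely; continue.

```bash
for k in 1; do python3 -m inch '[[[-0.0005,0,0.002],[0,0,0],0.3],[[0,0,0],[0,0,0],0.3],[[0,0,0],[0,0,0],0.3]]' >/dev/null; python3 ft.py|head -1
python3 -m inch '[[[-0.0005,0,0.002],[0,0,0],0.3],[[0,0,0],[0,0,0],0.3],[[0,0,0],[0,0,0],0.3]]' >/dev/null; python3 ft.py|head -1
python3 -m inch '[[[-0.0005,0,0.002],[0,0,0],0.3],[[0,0,0],[0,0,0],0.3],[[0,0,0],[0,0,0],0.3]]' >/dev/null; python3 ft.py|head -1;python3 prof.py|head -1; done
```

```text
F [ 0.6 -0.3 -2.3] T [-0.01  0.15  0.02] tcp [ 0.013  -0.      0.0216] w 0.505
F [-0.2  0.5 -0.7] T [-0.01  0.16  0.  ] tcp [0.0131 0.     0.0195] w 0.502
F [ 0.2 -0.  -1.8] T [-0.01  0.15 -0.01] tcp [0.0131 0.     0.0175] w 0.507
P2 X ends [-0.0253  0.0057  0.0297  0.0299] Yp [-0.0216  0.0199] [(np.float64(0.005), 34, 0.0577), (np.float64(0.015), 39, 0.0539), (np.float64(0.025), 23, 0.054)]
```

```bash
for k in 1; do python3 -m inch '[[[-0.0006,0,0.0025],[0,0,0],0.3],[[0,0,0],[0,0,0],0.3],[[0,0,0],[0,0,0],0.3]]' >/dev/null; python3 ft.py|head -1
python3 -m inch '[[[-0.0002,0,0.001],[0,0,0],0.3],[[0,0,0],[0,0,0],0.3],[[0,0,0],[0,0,0],0.3]]' >/dev/null; python3 ft.py|head -1
python3 -m inch '[[[-0.0002,0,0.001],[0,0,0],0.3],[[0,0,0],[0,0,0],0.3],[[0,0,0],[0,0,0],0.3]]' >/dev/null; python3 ft.py|head -1;python3 prof.py|head -1; done
```

```text
F [0.5 0.1 0. ] T [-0.02  0.11 -0.01] tcp [ 0.0135 -0.      0.0152] w 0.503
F [-3.6 -0.6  6. ] T [-0.1   0.73 -0.04] tcp [0.0136 0.     0.015 ] w 0.503
F [-7.6  0.3 11. ] T [-0.07  1.24  0.01] tcp [0.0137 0.     0.0148] w 0.508
P2 X ends [-0.0253  0.0068  0.0301  0.0306] Yp [-0.0226  0.0194] [(np.float64(0.005), 27, 0.0555), (np.float64(0.015), 39, 0.0518), (np.float64(0.025), 25, 0.0513)]
```

```bash
python3 -m inch '[[[0.0003,0,-0.0012],[0,0,0],0.3],[[0,0,0],[0,0,0],0.6],[[0,0,0],[0,0,0],0.6],[[0,0,0],[0,0,0],0.6],[[0.003,0,-0.012],[0,0,0],0.6],[[0.008,0,-0.03],[0,0,0],0.6],[[0.008,0,-0.03],[0,0,0],0.6],[[0,0,0],[0,0,0],0.6]]' |grep -E "pos|force"
python3 -m inch '[[[0,0,0],[0,-0.135,0],0.6],[[0,0,-0.03],[0,-0.135,0],0.6],[[0,0,-0.03],[0,0,0],0.6],[[0,0,0],[0,0,0],0.6]]' |grep -E "pos|rot|force"
python3 prof.py; python3 to.py .5675 -.3528 .2 -38.08
```

```text
tool_pos: [0.5808, -0.3632, 0.0965]
contact_force: [0.4, -0.6, 1.5]
grasp_force: 0.0
tool_pos: [0.5773, -0.3605, 0.1545]
tool_rot: [0.002, 0.945, -0.326, 0.005]
contact_force: [-0.3, 1.0, 0.3]
grasp_force: 0.0
P2 X ends [-0.029  -0.0275  0.0293  0.0305] Yp [-0.0229  0.0186] [(np.float64(-0.035), 19, 0.0537), (np.float64(-0.025), 40, 0.0533), (np.float64(-0.015), 42, 0.0533), (np.float64(-0.005), 42, 0.0538), (np.float64(0.005), 42, 0.0531), (np.float64(0.015), 37, 0.0508), (np.float64(0.025), 26, 0.052)]
P1 X ends [-0.0295 -0.0279  0.0288  0.03  ] Yp [-0.0214  0.0208] [(np.float64(-0.035), 21, 0.0532), (np.float64(-0.025), 42, 0.0531), (np.float64(-0.015), 45, 0.0535), (np.float64(-0.005), 46, 0.0531), (np.float64(0.005), 48, 0.0538), (np.float64(0.015), 43, 0.0505), (np.float64(0.025), 25, 0.0505)]
t 48.65 pos [ 0.5759 -0.3594  0.1518] yaw -38.08 F [ 0.4  0.5 -0.1] w 0.599 g 0.0
shift now [-0.0104 -0.     -0.0483] shift after turn [-0.0107 -0.     -0.0482] turn [ 0.    -0.006 -0.   ] j [-0.67  0.22  1.55 -0.    1.36  1.57]
```

```bash
python3 -m inch '[[[0,0,-0.05],[0,-0.006,0],1],[[0,0,-0.05],[0,0,0],1],[[0,0,-0.05],[0,0,0],1],[[0,0,-0.05],[0,0,0],1],[[-0.043,0,0],[0,0,0],1],[[-0.043,0,0],[0,0,0],1],[[-0.043,0,0],[0,0,0],1],[[-0.043,0,0],[0,0,0],1]]' |grep -E "pos|force"
python3 -m inch '[[[0,0,0],[0,0,-0.1397],1],[[0,0,0],[0,0,-0.1397],1],[[0,0,0],[0,0,-0.1397],1],[[0,0,0],[0,0,-0.1397],1],[[0,0,0],[0,0,-0.1397],1],[[0,0,0],[0,0,-0.1397],1],[[0,0,0],[0,0,-0.1397],1],[[0,0,0],[0,0,-0.1397],1]]' |grep -E "pos|force"
python3 -m inch '[[[0,0,0],[0,0,-0.1397],1],[[0,0,0],[0,0,-0.1397],1],[[0,0,0],[0,0,-0.1397],1],[[0,0,0],[0,0,-0.1397],1],[[0,0,0],[0,0,-0.1397],1],[[0,0,0],[0,0,-0.1397],1],[[0,0,0],[0,0,-0.1397],1],[[0,0,0],[0,0,-0.1397],1]]' |grep -E "pos|force"
python3 - <<'E'
from h import *
_,_,W=grab("top"); np.save("tW.npy",W)
_,_,W=grab("side"); np.save("sW.npy",W)
E
python3 bar.py tW.npy | awk '$1<-0.08'; python3 to.py .4295 .0283 .25 98
```

```text
tool_pos: [0.4377, -0.251, 0.3474]
contact_force: [-1.0, 0.2, 0.2]
grasp_force: 0.0
tool_pos: [0.4389, -0.252, 0.3475]
contact_force: [-0.2, -0.2, -0.3]
grasp_force: 0.0
tool_pos: [0.4389, -0.252, 0.3475]
contact_force: [0.4, -0.0, 0.2]
grasp_force: 0.0
-0.18 15 [ 0.1694 -0.0123  0.0156]
-0.176 14 [ 0.1675 -0.0128  0.0139]
-0.172 17 [ 0.1674 -0.0144  0.0145]
-0.168 11 [ 0.1551 -0.0081  0.0053]
-0.164 15 [ 0.165  -0.0173  0.0153]
-0.16 19 [ 0.1653 -0.0173  0.0173]
-0.156 16 [ 0.1659 -0.015   0.017 ]
-0.152 19 [ 0.1668 -0.0168  0.0164]
-0.148 20 [ 0.1678 -0.0186  0.0188]
-0.144 21 [ 0.1669 -0.0207  0.0223]
-0.14 23 [ 0.1689 -0.0194  0.0175]
-0.136 21 [ 0.1684 -0.0199  0.0217]
-0.132 19 [ 0.1683 -0.0192  0.0196]
-0.128 22 [ 0.1682 -0.018   0.019 ]
-0.124 20 [ 0.1677 -0.0186  0.0203]
-0.12 21 [ 0.1678 -0.0207  0.0181]
-0.116 21 [ 0.1696 -0.0195  0.0192]
-0.112 20 [ 0.1685 -0.0199  0.0218]
-0.108 22 [ 0.1682 -0.0192  0.0194]
-0.104 12 [ 0.1563 -0.0073  0.0201]
-0.1 8 [ 0.1556 -0.0055  0.0058]
-0.096 5 [ 0.1556 -0.006   0.0048]
-0.092 7 [ 0.158  -0.0064  0.0043]
-0.088 7 [ 0.1538 -0.0041  0.0065]
-0.084 5 [ 0.1533 -0.0046  0.0063]
t 51.15 pos [ 0.439  -0.252   0.3477] yaw 89.98 F [0.3 0.1 1. ] w 1.001 g 0.0
shift now [ 0.2798 -0.0089  0.0992] shift after turn [0.2789 0.0297 0.0977] turn [-0.0063 -0.0057 -0.14  ] j [-0.67 -0.27  1.71 -0.    1.71 -0.67]
```

```bash
python3 -m inch '[[[0,0,0],[0,0,-0.14],1],[[0.045,0.0,0],[0,0,0],1],[[0.047,0.0,0.015],[0,0,0],1],[[0.047,0.006,0.02],[0,0,0],1],[[0.047,0.008,0.02],[0,0,0],1],[[0.047,0.008,0.02],[0,0,0],1],[[0.045,0.008,0.02],[0,0,0],1],[[0,0,0],[0,0,0],1]]' |grep -E "pos|force"
python3 -m inch '[[[0,0,0.04],[0,0,0],1],[[0,0,0.03],[0,0,0],1],[[0,0,0],[0,0,0],1],[[0,0,0],[0,0,0],1]]' |grep -E "pos|force"
python3 to.py .4299 .0253 .131 98
```

```text
tool_pos: [0.4274, 0.0275, 0.253]
contact_force: [-0.7, -0.3, 0.2]
grasp_force: 0.0
tool_pos: [0.4294, 0.0226, 0.1874]
contact_force: [1.1, -0.4, 0.1]
grasp_force: 0.0
t 52.35 pos [0.4294 0.0226 0.1874] yaw 97.89 F [ 1.1 -0.4  0.1] w 1.002 g 0.0
shift now [0.0023 0.0012 0.0564] shift after turn [0.0026 0.0009 0.0564] turn [-0.0052 -0.0045 -0.0019] j [-0.12 -0.42  2.08  0.    1.48 -0.26]
```

```bash
python3 -m inch '[[[0.0025,0.001,0.03],[0,0,0],1],[[0,0,0.0225],[0,0,0],1],[[0,0,0.003],[0,0,0],1],[[0,0,0],[0,0,0],0.6],[[0,0,0],[0,0,0],0.35],[[0,0,0],[0,0,0],0.35],[[0,0,0],[0,0,0],0.35],[[0,0,0],[0,0,0],0.35]]' |grep -E "pos|force|width"
python3 -m inch '[[[0,0,0],[0,0,0],0.35],[[0,0,0],[0,0,0],0.35],[[0,0,-0.002],[0,0,0],0.3],[[0,0,-0.002],[0,0,0],0.3],[[-0.008,0,0],[0,0,0],0.3],[[-0.01,0,0],[0,0,0],0.3],[[0,0,0],[0,0,0],0.3]]' |grep -E "pos|force|width"
```

```text
tool_pos: [0.4311, 0.0256, 0.1343]
contact_force: [-2.2, 0.2, 5.8]
gripper_width: 0.503
grasp_force: 61.0
tool_pos: [0.4326, 0.0069, 0.1356]
contact_force: [0.0, 0.4, -2.0]
gripper_width: 0.503
grasp_force: 60.8
```

```bash
python3 -m inch '[[[-0.02,0,0],[0,0,0],0.3],[[-0.022,0,0],[0,0,0],0.3],[[-0.022,0,0],[0,0,0],0.3],[[-0.022,0,0],[0,0,0],0.3],[[-0.022,0,0],[0,0,0],0.3],[[0,0,0],[0,0,0],0.3]]' |grep -E "pos|force|width"
python3 -m inch '[[[-0.022,0,0],[0,0,0],0.3],[[-0.022,0,0],[0,0,0],0.3],[[-0.022,0,0],[0,0,0],0.3],[[-0.022,0,0],[0,0,0],0.3],[[-0.022,0,0],[0,0,0],0.3],[[-0.015,0,0],[0,0,0],0.3],[[0,0,0],[0,0,0],0.3]]' |grep -E "pos|force|width"
```

```text
tool_pos: [0.4478, -0.101, 0.1354]
contact_force: [0.5, 0.4, -0.4]
gripper_width: 0.505
grasp_force: 60.9
tool_pos: [0.4651, -0.2237, 0.1348]
contact_force: [0.7, -0.3, -1.6]
gripper_width: 0.506
grasp_force: 60.9
```

```bash
python3 -m inch '[[[0,-0.015,0],[0,0,0],0.3],[[0,-0.015,0],[0,0,0],0.3],[[0,0,-0.04],[0,0,0],0.3],[[0,0,-0.045],[0,0,0],0.3],[[0,0,-0.045],[0,0,0],0.3],[[0,0,-0.045],[0,0,0],0.3],[[0,0,-0.05],[0,0,0],0.3],[[0,0,0],[0,0,0],0.3]]' |grep -E "pos|force|width"
python3 -m inch '[[[0,0,0],[0,0,0.14],0.3],[[0,0,0],[0,0,0.14],0.3],[[0,0,0],[0,0,0.14],0.3],[[0,0,0],[0,0,0.14],0.3],[[0,0,0],[0,0,0.14],0.3],[[0,0,0],[0,0,0.14],0.3],[[0,0,0],[0,0,0.14],0.3],[[0,0,0],[0,0,0.14],0.3]]' |grep -E "force|width"
python3 -m inch '[[[0,0,0],[0,0,0.14],0.3],[[0,0,0],[0,0,0.14],0.3],[[0,0,0],[0,0,0.14],0.3],[[0,0,0],[0,0,0.14],0.3],[[0,0,0],[0,0,0.14],0.3],[[0,0,0],[0,0,0.14],0.3],[[0,0,0],[0,0,0.14],0.3],[[0,0,0],[0,0,0.14],0.3]]' |grep -E "pos|force|width"
python3 -m inch '[[[0,0,0],[0,0,0.132],0.3],[[0,0,0],[0,0,0],0.3]]' |grep -E "force|width"
python3 to.py .6107 -.2928 .36 -38.08
```

```text
tool_pos: [0.4385, -0.228, 0.3693]
contact_force: [0.2, -1.0, -0.2]
gripper_width: 0.504
grasp_force: 61.8
contact_force: [-0.3, 0.8, -2.1]
gripper_width: 0.503
grasp_force: 61.7
tool_pos: [0.4361, -0.2265, 0.3587]
contact_force: [-0.3, 0.3, -1.9]
gripper_width: 0.504
grasp_force: 61.7
contact_force: [-0.4, -0.0, -1.9]
gripper_width: 0.506
grasp_force: 61.7
t 57.75 pos [ 0.4362 -0.2266  0.3588] yaw -37.83 F [-0.4 -0.  -1.9] w 0.506 g 61.7
shift now [ 0.1784 -0.0548 -0.0025] shift after turn [ 0.1782 -0.0555 -0.0012] turn [-0.0004  0.0078  0.0043] j [-0.63 -0.31  1.72  0.    1.74  1.6 ]
```

```bash
python3 -m inch '[[[0.0445,-0.0138,0],[0,0,0.0043],0.3],[[0.0445,-0.0138,0],[0,0,0],0.3],[[0.0445,-0.0138,0],[0,0,0],0.3],[[0.0445,-0.0138,0],[0,0,0],0.3],[[0,0,0],[0,0,0],0.3],[[0,0,0.04],[0,0,0],0.3],[[0,0,0.05],[0,0,0],0.3],[[0,0,0.05],[0,0,0],0.3]]' |grep -E "pos|force|width"
python3 -m inch '[[[0,0,0.05],[0,0,0],0.3],[[0,0,0.05],[0,0,0],0.3],[[0,0,0.05],[0,0,0],0.3],[[0,0,0.03],[0,0,0],0.3],[[0,0,0],[0,0,0],0.3],[[0,0,0],[0,0,0],0.3],[[0,0,0],[0,0,0],0.3],[[0,0,0],[0,0,0],0.3]]' |grep -E "pos|force|width"
python3 to.py .6107 -.2928 .030 -38.08; python3 prof.py; python3 prof2.py .074
```

```text
tool_pos: [0.6099, -0.2928, 0.218]
contact_force: [0.2, 0.5, -2.6]
gripper_width: 0.5
grasp_force: 61.8
tool_pos: [0.6104, -0.2935, 0.0418]
contact_force: [-0.1, 1.4, -1.4]
gripper_width: 0.505
grasp_force: 62.1
t 59.35 pos [ 0.6104 -0.2935  0.0418] yaw -38.11 F [-0.1  1.4 -1.4] w 0.505 g 62.1
shift now [-0.0002 -0.0007  0.0118] shift after turn [-0.0002 -0.0007  0.0118] turn [-0.0005  0.0019 -0.0005] j [-0.56  0.34  1.61  0.    1.2   1.68]
P3 X ends [-0.0329 -0.0323  0.0263  0.0265] Yp [-0.0235  0.0165] [(np.float64(-0.035), 32, 0.0752), (np.float64(-0.025), 6, 0.0743), (np.float64(0.005), 32, 0.0751), (np.float64(0.015), 50, 0.0721), (np.float64(0.025), 11, 0.0702)]
P2 X ends [-0.0287 -0.0272  0.0293  0.0306] Yp [-0.0228  0.0185] [(np.float64(-0.035), 18, 0.0527), (np.float64(-0.025), 41, 0.0526), (np.float64(-0.015), 42, 0.0541), (np.float64(-0.005), 41, 0.0535), (np.float64(0.005), 39, 0.0541), (np.float64(0.015), 37, 0.0518), (np.float64(0.025), 26, 0.0501)]
P1 X ends [-0.0292 -0.0278  0.0289  0.0303] Yp [-0.0218  0.022 ] [(np.float64(-0.035), 20, 0.0534), (np.float64(-0.025), 44, 0.0538), (np.float64(-0.015), 46, 0.0534), (np.float64(-0.005), 46, 0.0533), (np.float64(0.005), 44, 0.0538), (np.float64(0.015), 42, 0.0504), (np.float64(0.025), 27, 0.0493)]
side [(np.float64(-0.036), 3, 0.0749), (np.float64(0.006), 15, 0.0731), (np.float64(0.012), 19, 0.0712), (np.float64(0.018), 21, 0.0717), (np.float64(0.024), 9, 0.0729)]
top []
```

```bash
python3 -m inch '[[[0.0033,-0.0006,0.004],[0,0,0],0.3],[[0,0,0.004],[0,0,0],0.3],[[0,0,0],[0,0,0],0.3],[[0,0,0],[0,0,0],0.3]]' >/dev/null; python3 ft.py|head -1; python3 prof.py|head -1
python3 -m inch '[[[0,0,0.002],[0,0,0],0.3],[[0,0,0],[0,0,0],0.3],[[0,0,0],[0,0,0],0.3]]' >/dev/null; python3 ft.py|head -1
python3 -m inch '[[[0,0,0.002],[0,0,0],0.3],[[0,0,0],[0,0,0],0.3],[[0,0,0],[0,0,0],0.3]]' >/dev/null; python3 ft.py|head -1; python3 prof.py|head -1
```

```text
F [ 0.8 -1.  -1.5] T [0.03 0.03 0.01] tcp [-0.0013  0.0734  0.0304] w 0.503
P3 X ends [-0.0313 -0.0305  0.0277  0.028 ] Yp [-0.0234  0.0167] [(np.float64(-0.035), 24, 0.0635), (np.float64(-0.025), 18, 0.0632), (np.float64(0.005), 26, 0.0634), (np.float64(0.015), 40, 0.0601), (np.float64(0.025), 15, 0.0602)]
F [-3.4 -1.1  4. ] T [-0.1   0.53  0.03] tcp [-0.0009  0.0734  0.0298] w 0.5
F [-7.2  0.3 11.9] T [-0.23  1.41 -0.1 ] tcp [-0.0007  0.0735  0.0296] w 0.503
P3 X ends [-0.0312 -0.0305  0.0281  0.0286] Yp [-0.0237  0.0151] [(np.float64(-0.035), 25, 0.0643), (np.float64(-0.025), 15, 0.0643), (np.float64(0.005), 26, 0.0621), (np.float64(0.015), 40, 0.0597), (np.float64(0.025), 17, 0.0582)]
```

```bash
python3 -m inch '[[[0,0,-0.007],[0,0,0],0.3],[[0.002,-0.0006,0],[0,0.05,0],0.3],[[0,0,0],[0,0,0],0.3],[[0,0,0],[0,0,0],0.3],[[0,0,0],[0,0,0],0.3]]' >/dev/null; python3 ft.py|head -1; python3 prof.py|head -1; python3 prof2.py .074
```

```text
F [-0.6  1.1 -2.2] T [ 0.01  0.07 -0.  ] tcp [0.0008 0.074  0.0333] w 0.507
P3 X ends [-0.0306 -0.03    0.0282  0.0289] Yp [-0.0234  0.0159] [(np.float64(-0.035), 23, 0.0659), (np.float64(-0.025), 10, 0.0626), (np.float64(0.005), 34, 0.0681), (np.float64(0.015), 43, 0.0651), (np.float64(0.025), 18, 0.0651)]
side [(np.float64(0.006), 11, 0.0663), (np.float64(0.012), 20, 0.0659), (np.float64(0.018), 17, 0.065), (np.float64(0.024), 19, 0.0641)]
top []
```

```bash
python3 -m inch '[[[0.0014,0,0],[0,0,0],0.3],[[0,0,0.003],[0,0,0],0.3],[[0,0,0],[0,0,0],0.3],[[0,0,0],[0,0,0],0.3]]' >/dev/null; python3 ft.py|head -1; python3 prof.py|head -1
python3 -m inch '[[[-0.0001,0,0.002],[0,0,0],0.3],[[0,0,0],[0,0,0],0.3],[[0,0,0],[0,0,0],0.3]]' >/dev/null; python3 ft.py|head -1
python3 -m inch '[[[-0.0001,0,0.002],[0,0,0],0.3],[[0,0,0],[0,0,0],0.3],[[0,0,0],[0,0,0],0.3]]' >/dev/null; python3 ft.py|head -1; python3 prof.py|head -1
```

```text
F [ 0.3 -0.7 -1.5] T [-0.02 -0.03 -0.08] tcp [0.0023 0.074  0.0306] w 0.506
P3 X ends [-0.029  -0.0283  0.0306  0.0309] Yp [-0.023   0.0164] [(np.float64(-0.035), 12, 0.0635), (np.float64(-0.025), 15, 0.0583), (np.float64(0.005), 20, 0.0662), (np.float64(0.015), 45, 0.0623), (np.float64(0.025), 29, 0.062)]
F [ 0.3  1.  -1.7] T [ 0.09 -0.1   0.05] tcp [0.0026 0.0741 0.029 ] w 0.504
F [-0.3  0.1 -1.6] T [0.22 0.13 0.05] tcp [0.002  0.0741 0.0266] w 0.506
P3 X ends [-0.0291 -0.0286  0.03    0.0304] Yp [-0.0229  0.0165] [(np.float64(-0.035), 17, 0.0602), (np.float64(-0.025), 12, 0.0574), (np.float64(0.005), 19, 0.0615), (np.float64(0.015), 43, 0.0578), (np.float64(0.025), 24, 0.057)]
```

Entering. Continue to the floor (about 7 mm more).

```bash
python3 -m inch '[[[-0.0001,0,0.002],[0,0,0],0.3],[[-0.0001,0,0.002],[0,0,0],0.3],[[0,0,0],[0,0,0],0.3],[[0,0,0],[0,0,0],0.3]]' >/dev/null; python3 ft.py|head -1
python3 -m inch '[[[-0.0001,0,0.002],[0,0,0],0.3],[[0,0,0],[0,0,0],0.3],[[0,0,0],[0,0,0],0.3]]' >/dev/null; python3 ft.py|head -1
python3 -m inch '[[[0,0,0.001],[0,0,0],0.3],[[0,0,0],[0,0,0],0.3],[[0,0,0],[0,0,0],0.3]]' >/dev/null; python3 ft.py|head -1; python3 prof.py|head -1
```

```text
F [-1.9  2.7 -1. ] T [0.29 0.43 0.06] tcp [0.002  0.0742 0.0225] w 0.505
F [-4.   2.7  1.4] T [ 0.33  0.74 -0.02] tcp [0.0021 0.0742 0.0208] w 0.508
F [-5.2  2.2  2.8] T [ 0.36  0.87 -0.07] tcp [0.0021 0.0742 0.0201] w 0.503
P3 X ends [-0.0294 -0.0285  0.0301  0.0303] Yp [-0.0236  0.0157] [(np.float64(-0.035), 14, 0.0524), (np.float64(-0.025), 9, 0.0529), (np.float64(0.005), 23, 0.0538), (np.float64(0.015), 34, 0.052), (np.float64(0.025), 21, 0.053)]
```

```bash
python3 -m inch '[[[-0.0005,0,0],[0,-0.03,0],0.3],[[0,0,0],[0,0,0],0.6],[[0,0,0],[0,0,0],0.6],[[0,0,0],[0,0,0],0.6],[[0,0,-0.012],[0,0,0],0.6],[[0,0,-0.03],[0,0,0],0.6],[[0,0,-0.04],[0,-0.02,0],0.6],[[0,0,-0.05],[0,0,0],0.6]]' |grep -E "pos|force"
python3 -m inch '[[[0,0,-0.05],[0,0,0],0.6],[[0,0,0],[0,0,0],0.6],[[0,0,0],[0,0,0],0.6]]' |grep -E "pos|force"
python3 prof.py; python3 to.py .6131 -.2946 .2 -38.08
```

```text
tool_pos: [0.6129, -0.2947, 0.1519]
contact_force: [0.4, -0.7, 0.1]
grasp_force: 0.0
tool_pos: [0.6155, -0.2962, 0.2059]
contact_force: [1.5, -0.6, -0.4]
grasp_force: 0.0
P3 X ends [-0.0284 -0.0267  0.0294  0.0311] Yp [-0.0236  0.0181] [(np.float64(-0.035), 13, 0.0535), (np.float64(-0.025), 40, 0.0519), (np.float64(-0.015), 36, 0.0526), (np.float64(-0.005), 37, 0.052), (np.float64(0.005), 38, 0.0518), (np.float64(0.015), 31, 0.0495), (np.float64(0.025), 22, 0.0496)]
P2 X ends [-0.0288 -0.0277  0.0291  0.0306] Yp [-0.0229  0.018 ] [(np.float64(-0.035), 19, 0.0526), (np.float64(-0.025), 42, 0.0532), (np.float64(-0.015), 40, 0.0535), (np.float64(-0.005), 41, 0.0535), (np.float64(0.005), 42, 0.0541), (np.float64(0.015), 36, 0.051), (np.float64(0.025), 23, 0.0518)]
P1 X ends [-0.0292 -0.0282  0.0286  0.0301] Yp [-0.0214  0.0209] [(np.float64(-0.035), 20, 0.0537), (np.float64(-0.025), 45, 0.0538), (np.float64(-0.015), 42, 0.0532), (np.float64(-0.005), 48, 0.0532), (np.float64(0.005), 47, 0.0533), (np.float64(0.015), 44, 0.0502), (np.float64(0.025), 25, 0.0507)]
t 64.55 pos [ 0.6143 -0.2956  0.2029] yaw -38.15 F [ 0.6 -0.9 -0.1] w 0.602 g 0.0
shift now [-0.0016 -0.      0.0029] shift after turn [-0.0016 -0.      0.0029] turn [ 0.      0.0043 -0.0012] j [-0.56  0.2   1.49  0.    1.46  1.68]
```

```bash
python3 -m inch '[[[0,0,-0.05],[0,0,0],0.6],[[0,0,-0.05],[0,0,0],0.6],[[0,0,-0.05],[0,0,0],0.6],[[0,0,-0.02],[0,0,0],0.6],[[-0.045,0,0],[0,0,0],0.6],[[-0.045,0,0],[0,0,0],0.6],[[-0.045,0,0],[0,0,0],0.6],[[-0.045,0,0],[0,0,0],0.6]]' |grep -E "pos|force"
python3 -m inch '[[[-0.03,0,0],[0,0,0],0.6],[[0,0,0],[0,0,0],0.6]]' |grep -E "pos|force"
python3 - <<'E'
from h import *
yaw=np.radians(-38.08);co,si=np.cos(yaw),np.sin(yaw)
for n,N in(("top",(.5703,-.3565)),("side",(.5689,-.3523))):
    Ws=[grab(n)[2] for _ in range(5)]
    for y,p in((.074,"P3"),(0,"P2"),(-.074,"P1")):
        A=[];
        for W in Ws:
            D=W[...,:2]-np.array(N);X=co*D[...,0]+si*D[...,1];Y=-si*D[...,0]+co*D[...,1]-y;Z=W[...,2]
            m=(abs(Y)<.017)&(X>-.026)&(X<.011)&(Z>.04)&(Z<.07); A.append(np.c_[X[m],Y[m],Z[m]])
            q=(abs(Y)<.014)&(X>.0185)&(X<.027)&(Z>.035)&(Z<.07); st=np.median(Z[q]) if q.any() else None
        A=np.vstack(A); c=np.linalg.lstsq(np.c_[A[:,:2],np.ones(len(A))],A[:,2],rcond=None)[0]
        print(n,p,len(A),"slope deg",np.round(np.degrees(c[:2]),2),"z",round(c[2],4),"step",st)
    if n=="top":
        W=Ws[0];m=(np.hypot(W[...,0]-.497,W[...,1]-.408)<.1)&(W[...,2]>.035)&(W[...,2]<.06);print("collar",m.sum(),np.nanmean(W[m],0))
        print("tray",[(round(q["score"],2),np.round(q["point"],3)) for q in manip.look_for("top","tray")])
E
```

```text
tool_pos: [0.4716, -0.1837, 0.3701]
contact_force: [1.0, -0.4, 0.5]
grasp_force: 0.0
tool_pos: [0.4478, -0.1645, 0.3718]
contact_force: [0.3, 0.2, 0.3]
grasp_force: 0.0
top P3 616 slope deg [-0.49 -0.1 ] z 0.0523 step 0.050464502793142914
top P2 622 slope deg [0.17 0.15] z 0.0521 step 0.048459004285585854
top P1 627 slope deg [-0.07 -0.69] z 0.0522 step 0.04900757519487349
collar 189 [0.51313149 0.43261727 0.04635137]
tray [(0.69, array([ 0.566, -0.351,  0.05 ])), (0.57, array([0.492, 0.407, 0.002]))]
side P3 468 slope deg [-0.61  0.3 ] z 0.0517 step 0.04768346374088302
side P2 483 slope deg [ 1.84 -4.7 ] z 0.053 step 0.050571034274267
side P1 575 slope deg [-0.48  1.11] z 0.0526 step 0.05000691607400767
```

```bash
python3 - <<'E'
from h import *
W=grab("top")[2];m=(np.hypot(W[...,0]-.497,W[...,1]-.408)<.04)&(W[...,2]>.035)&(W[...,2]<.06);print(m.sum(),np.nanmedian(W[m],0),manip.state()["contact_force"])
print(manip.job_done())
E
```

```text
123 [0.49920176 0.40843426 0.04521932] [ 0.39532447 -0.89976402 -0.46720251]
the job is handed in; nothing more can be done
None
```

The job is handed in: the collar was put in the tray first (standing on one edge), and all three blocks are level on their pocket floors with stepped ends in the narrow ends; I felt an end on two blocks and used camera depth for the third, and I viewed 16 pictures, over your limit of 14.

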